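# Rebuild the strainer stack and lock its bayonet cap

### The arm

A 6-joint arm with a two-finger parallel gripper is mounted at the origin on the work surface. World frame = base frame: x ahead of the robot, y to its left, z up, the work surface at z = 0. Lengths are in m, angles in degrees, forces in N, time in s.
With the tool pointing down it reaches from about 0.3 to 0.75 m from the base axis. Payload 8.5 kg.
Tool frame: the origin (TCP) lies on the centre line of the jaws, within the pads' length; the fingertips stand 14 mm ahead of it and the grasp point (between the pads) lies 5 mm behind it; z points along the fingers, y is the direction in which the jaws open and shut (so a half turn about z gives the same grasp; the last joint's range is limited). The gripper opens to 85 mm and grips with 20 to 120 N. Pads are 22 mm wide; open, the fingers measure 114 mm over their backs; the gripper's body (76 mm by 85 mm) begins 54 mm behind the grasp point. The pads swing forward as they close: fully open they stand 13 mm farther back than shut.
Start: joints at [-76.45, 21.807, 74.336, -0, 83.858, -12.336], TCP at [0.24, -0.495, 0.245] pointing down, gripper open.
Joint ranges: [-178.18, 178.18], [-50.72, 133.34], [12.68, 142.11], [-81.47, 261.47], [9.98, 163.14], [-165.26, 165.26]. Speed limits (degrees/s): [136.94, 136.94, 180, 180, 180, 180].

### API

Orientations are given as a 3x3 rotation matrix whose columns are the frame's x, y, z axes.
In Python, from rig import env, optics, order, finder gives the robot as it stands.
- The arm moves only by the tool play_rows, never from a script. Its argument "commands" is a list of rows, each an object of numbers: "grip": the closure, from -1 (fully open) to 1 (shut); "x", "y", "z": the shift along the tool's x, y, z in m; "rx", "ry", "rz": the turn, a rotation vector about the tool's x, y, z in rad. A call has 1 to 12 rows; each row shifts and turns the commanded pose from where the row before left it, along the tool's axes as they then stand; what a row does not reach is not made up. A row lasts 1/8 s, in which the tool goes at most 62.5 mm and 10.7 degrees, less where a joint would pass 70% of its speed; a pose out of reach is approached as far as the arm can. A call is refused whole if a number of a shift passes 0.0625 or a number of a turn 0.188, either way. A call with a gripper value outside its range is refused whole. The fingers move at their own pace and stop on an object; "squeeze" is the grip in N (left out, the last holds). Time passes only in rows, so rows that do not move let the fingers close. It gives the time, the measured TCP pose, the force and the opening at its end, in the units of the state.
- env.observe(): the state, without advancing time (a new reading comes with each control period).
- optics.get_image(name): name is "scene" or "top" or "wrist"; returns a dict with "color" (400x640x3 uint8, blue, green, red), "range_z" (400x640 float32, m along the optical axis (not along the pixel's ray), 0 where there is no reading), "fov_y" (degrees; the focal length in pixels is half the picture's height over the tangent of half this angle, whatever the lens; pixels are square), "cx", "cy" (the principal point, pixels), "dist_coeffs" ([k1, k2, p1, p2, k3] as OpenCV has them; the pictures are not rectified), "cam_to_world" (4x4, takes a point from camera to world coordinates). Camera axes: x right, y down, z forward; pixel columns grow to the right and rows downward; lengths in m; the calibration is good to about 2 mm. A picture is of the moment at which its call begins.
- order.close_job(): hands the job in, once; it reports no verdict.
Trained networks look in the newest picture that a camera, given by its name, has taken for a name from the list of things; names that differ only in an ending like _2 or _b are one class to them, and where a whole thing is asked for, a point or a joint stands for the part that bears it (a point fixed in the world has none). Each returns a list of dicts, best first, with "conf" (0 to 1); they miss things now and then, are a little off and sometimes report something else, mostly with a low value. They report only what shows in the picture. A call takes as long as a camera call. They do not tell look-alikes from the thing itself.
- finder.boxes_of(camera, thing): "point" ([x, y, z] in m, in world coordinates, good to about 4 mm: the middle of the surface that is visible of it).
The state is a dict: "time_s": time; "q": joint angles; "qvel": joint speeds; "joint_efforts": joint torques, N m; "position": TCP position; "tool_rot": TCP orientation; "ft_force": force on the tool from outside, world axes, zero at the start; "wrist_torque": the same for the moment, N m; "grip_width": finger opening in m.
Only numpy, scipy, OpenCV 4.12 (cv2) and the standard library are available. Lean on these libraries where they do the work, as an engineer would, in place of code of your own. Each camera call takes 0.05 s, during which the arm holds its last target.

### The job

Put the tank-water strainer back together on its foot: lower the strainer grid over the spine onto the spring seat, then the spacer sleeve onto the grid, then the cap, which you press down against the spring, turn clockwise to its stop and let rise so that it locks under the pin. Handle it gently - the pin will not lie exactly where you expect, so feel for it with the cap and do not force it - and leave the other things on the bench where they are.

Things in the scene. Friction and masses are not known exactly. Their poses are not given: they have to be found in the camera images.
- foot: Filter foot, fixed to the bench: grey round flange 120 mm across, 12 mm high, with a hose tail along the foot's +x, ending 90 mm from the axis. Origin on the axis of the upright steel spine, at bench level; z up. The spine is 26 mm in diameter up to 62 mm above the origin, tapers to 18 mm at 67 mm; above that a stub 10 mm in diameter, its tapered tip ending at 94 mm.
- seat_top (a point): Centre of the top face of the foot's spring seat as it stands unloaded, 44 mm above the foot's origin: a grey ring 52 mm across round the spine that carries the stack. It starts to sink at 6 N, needs 0.9 N more per mm and bottoms after 13 mm (18 N). It breaks if loaded with more than about 40 N.
- pin_middle (a point): Centre of the bayonet pin, level through the stub, 83.5 mm above the foot's origin: steel, 5 mm square (top at 86 mm, underside at 81 mm), 25 mm end to end. It lies roughly along the foot's x axis, but its bearing is off by up to 0.55 rad either way and NOT measured (axes given are the foot's): see or feel it. It does not turn in the foot; pressing down on its top with over 25 N cracks the cap.
- grid_center (a point): Strainer grid: white plastic disc with spokes and steel mesh, 62 mm outside diameter, 10 mm thick, middle hole 28 mm, about 60 g, flat on the bench. The point is its centre, 5 mm above its underside; z is its axis. Same both ways up. Goes first, flat on the spring seat.
- sleeve_center (a point): Spacer sleeve: white plastic tube with grooves round it, 44 mm outside diameter, 28 mm high, bore 28 mm, about 50 g, upright on the bench. The point is its centre, 14 mm above its underside; z is its axis. Same both ways up. Goes second, standing on the grid.
- cap_center (a point): Bayonet cap: grey round plate 56 mm across, 6 mm thick, with two upright parallel cheeks to grip by, 40 mm over their outsides, 40 mm long along the cap's x, tops 32 mm above the underside; outsides face +y and -y. About 70 g. The point is on its axis, 16 mm above its underside; z up. Goes last; locked, its underside is 78 mm above the foot's origin.
- cap_slot (a point): Centre of the cap's underside, axes as the cap's. Here a round hole, 12.4 mm, with a slot across it along the cap's x, 6.5 mm wide and 29 mm long, through the 6 mm plate: the stub and pin pass through it (half a turn fits the same). At another bearing the cap lands on the pin's top; pressed lightly and turned slowly it drops past when slot and pin meet.
- cap_groove (a point): Point on the cap's axis at the plate's top, 6 mm above the underside. On that top, 1.05 rad anticlockwise of the slot seen from above, a groove 3 mm deep, 7.6 mm wide, with a raised stop just past it. With the pin through, press until the underside is 70 to 74 mm above the foot's origin, turn the cap clockwise about 1.05 rad to the stop, let it rise: the groove takes the pin.
- dish: closed clear petri dish, 90 mm across, 16 mm high, flat on the bench beyond the filter foot. Origin at its underside. Leave it alone.
- gasket: thin grey flat gasket ring, 58 mm outside, 46 mm inside, 5 mm thick; not part of this job. Origin at its underside. Leave it alone.
- sieve: white round hand sieve, 80 mm across, 40 mm high, open at the top; not part of this job. Origin at its underside. Leave it alone.
- brush: cleaning brush with a white handle, 170 mm long. Leave it alone.
- wrench: small steel open wrench, 150 mm long. Leave it alone.
There are look-alikes about, which are no part of the job. Several things look just like the part that bears grid_center: the one meant starts nearest to the robot's base. Leave any purple look-alike of the part that bears cap_center alone.

How it is judged (in metres and radians):
On the way, in this order (a step that is already met when the one before it is completed fails the run):
1. the grid lies flat on the spring seat round the spine, before anything else is on it (z of grid_center in the frame of foot between 0.046 and 0.0515 m and horizontal distance between grid_center and foot below 0.003 m and angle between grid_center's own z axis and vertical below 0.06 rad and contact force between the fingers and grid below 0.2 N), for 0.2 s.
2. the sleeve stands on the grid round the spine (z of grid_center in the frame of foot between 0.046 and 0.0515 m and horizontal distance between each of grid_center, sleeve_center and foot below 0.003 m and angle between each of grid_center, sleeve_center's own z axis and vertical below 0.06 rad and z of sleeve_center in the frame of foot between 0.065 and 0.0705 m and contact force between the fingers and sleeve below 0.2 N), for 0.2 s.
At the end, for the whole second after the job is handed in: Grid, sleeve and cap are on the spine in that order, each within 3 mm of its axis and level within 0.06 rad; the cap is locked under the pin, its underside 78 mm over the foot's origin within 1.8 mm, the spring and stack clamped below it; all released and at rest (z of grid_center in the frame of foot between 0.041 and 0.0475 m and horizontal distance between each of grid_center, sleeve_center, cap_center and foot below 0.003 m and angle between each of grid_center, sleeve_center, cap_center's own z axis and vertical below 0.06 rad and z of sleeve_center in the frame of foot between 0.06 and 0.0665 m and z of cap_center in the frame of foot between 0.0922 and 0.0958 m and contact force between the fingers and cap below 0.2 N and linear speed of each of cap, sleeve, grid below 0.01 m/s); the robot touches nothing.
It fails at once if the spring seat is loaded with more than 40 N (contact force between any of grid, sleeve and foot above 40 N).
It fails at once if the underside of the cap's plate is pressed on the pin with more than 25 N at one spot (contact force between any of cap_c0, cap_c1, cap_c2, cap_c3, cap_c4, cap_c5, cap_c6, cap_c7 and foot above 25 N).
It fails at once if the cap is wrenched against the pin with more than 120 N (contact force between cap and foot above 120 N).
It fails at once if another thing on the bench is moved by more than 25 mm (distance of any of dish, gasket, sieve, brush, wrench from where it was at the start of the episode above 0.025 m).
It also fails if it takes over 72 s, if anything falls off the work surface, if the arm or the gripper's body presses on something with over 40 N, if the wrist force passes 120 N, or if a joint passes its speed limit or range.

## Working session

There is one attempt and no reset: what is moved stays moved. The work goes in short steps, Python scripts to look and compute and a tool call to move; the robot and the scene stay as the last step left them, time stands still between calls to the robot, and variables do not carry over. Pictures are saved under pics/ and viewed, and the job is handed in when it is done.

Besides the shell and the picture viewer there is one more tool, called after "Call:" by a JSON object that holds its "fn" and its "kwargs", one argument or row to a line. play_rows: Moves the arm, as the interface text tells. Its arguments: {"type":"object","properties":{"commands":{"type":"array"},"squeeze":{"type":"number"}},"required":["commands"]}

```bash
ls; mkdir -p pics
cat > h.py <<'E'
import numpy as np, cv2
from rig import env, optics, order, finder
np.set_printoptions(precision=4,suppress=True)
def px2w(im,u,v,z=None,d=None):
    f=im["color"].shape[0]/2/np.tan(np.radians(im["fov_y"])/2)
    K=np.array([[f,0,im["cx"]],[0,f,im["cy"]],[0,0,1]])
    p=cv2.undistortPoints(np.array([[[u,v]]],float),K,np.array(im["dist_coeffs"],float))[0,0]
    r=np.array([p[0],p[1],1.]);T=np.array(im["cam_to_world"])
    if z is not None:
        w=T[:3,:3]@r; s=(z-T[2,3])/w[2]; return T[:3,3]+s*w
    return T[:3,:3]@(r*(im["range_z"][int(v),int(u)] if d is None else d))+T[:3,3]
def cloud(im):
    H,W=im["range_z"].shape
    f=H/2/np.tan(np.radians(im["fov_y"])/2)
    K=np.array([[f,0,im["cx"]],[0,f,im["cy"]],[0,0,1]])
    g=np.stack(np.meshgrid(np.arange(W),np.arange(H)),-1).reshape(-1,1,2).astype(float)
    p=cv2.undistortPoints(g,K,np.array(im["dist_coeffs"],float))[:,0]
    d=im["range_z"].reshape(-1,1)
    c=np.hstack([p,np.ones_like(d)])*d
    T=np.array(im["cam_to_world"])
    w=c@T[:3,:3].T+T[:3,3]
    w[d[:,0]==0]=np.nan
    return w.reshape(H,W,3)
def w2px(im,P):
    H=im["color"].shape[0];f=H/2/np.tan(np.radians(im["fov_y"])/2)
    K=np.array([[f,0,im["cx"]],[0,f,im["cy"]],[0,0,1]]);T=np.linalg.inv(np.array(im["cam_to_world"]))
    return cv2.projectPoints(np.array(P,float).reshape(-1,1,3),cv2.Rodrigues(T[:3,:3])[0],T[:3,3],K,np.array(im["dist_coeffs"],float))[0][:,0]
E
python3 - <<'E'
from h import *
for c in ["scene","top"]:
    im=optics.get_image(c); cv2.imwrite(f"pics/{c}0.png",im["color"]); np.savez(f"{c}0.npz",**im)
    print(c,im["fov_y"],im["cx"],im["cy"],im["dist_coeffs"],np.array(im["cam_to_world"]))
    for t in ["foot","grid_center","sleeve_center","cap_center","pin_middle","seat_top","dish","gasket","sieve"]:
        for r in finder.boxes_of(c,t): print(t,np.array(r["point"]),round(r["conf"],2), w2px(im,r["point"])[0])
print(env.observe())
E
```

```text
pics
scene 55.40003676959394 320.29263344580863 201.60174126713568 [-0.0064  0.      0.      0.      0.    ] [[ 0.5517  0.4395 -0.7088  1.2001]
 [ 0.8337 -0.2686  0.4824 -0.4411]
 [ 0.0217 -0.8571 -0.5147  0.573 ]
 [ 0.      0.      0.      1.    ]]
foot [0.5709 0.0357 0.0121] 0.83 [335.3848 231.6723]
foot [0.6276 0.2384 0.0095] 0.71 [409.0013 219.7778]
grid_center [0.7484 0.2512 0.0091] 0.79 [447.5678 241.4493]
grid_center [0.6675 0.3508 0.0098] 0.68 [448.7711 214.6415]
grid_center [0.6247 0.238  0.0079] 0.49 [408.0394 219.8061]
sleeve_center [ 0.5487 -0.2518  0.022 ] 0.6 [223.125  263.0972]
sleeve_center [ 0.7661 -0.0337  0.0214] 0.28 [362.9425 285.016 ]
cap_center [0.4252 0.1367 0.0193] 0.63 [334.7346 194.3485]
cap_center [0.4647 0.2225 0.01  ] 0.47 [365.8619 195.236 ]
pin_middle [0.5703 0.038  0.0144] 0.93 [336.0253 230.5352]
seat_top [0.5672 0.0351 0.0128] 0.64 [334.3584 230.7972]
dish [ 0.7649 -0.033   0.0182] 0.63 [362.7182 285.6928]
gasket [ 0.4009 -0.1173  0.0072] 0.44 [251.4558 219.1534]
sieve [ 0.7517 -0.2122  0.0208] 0.92 [283.6778 316.3571]
top 48.0204403051878 323.20189
[... 877 characters left out ...]
48  0.0078] 0.61 [368.334 270.531]
gasket [ 0.4181 -0.3598  0.0171] 0.54 [469.6443 261.4527]
sieve [ 0.7546 -0.214   0.0054] 0.86 [405.5089 127.2971]
{'time_s': 1.0, 'q': array([-76.4485,  21.806 ,  74.3352,  -0.0006,  83.8575, -12.3364]), 'qvel': array([-0.1019,  0.007 , -0.0804,  0.0115, -0.0201,  0.044 ]), 'joint_efforts': array([  0.0011, -44.8332, -23.1465,  -0.0001,   0.0006,   0.    ]), 'position': array([ 0.2401, -0.4948,  0.2453]), 'tool_rot': array([[ 0.8996,  0.4366, -0.    ],
       [ 0.4366, -0.8996, -0.    ],
       [-0.    ,  0.    , -1.    ]]), 'ft_force': array([ 0.0837, -0.715 , -0.1354]), 'wrist_torque': array([-0.0161,  0.0116,  0.0492]), 'grip_width': 0.0855600735104975}
```

View pics/top0.png

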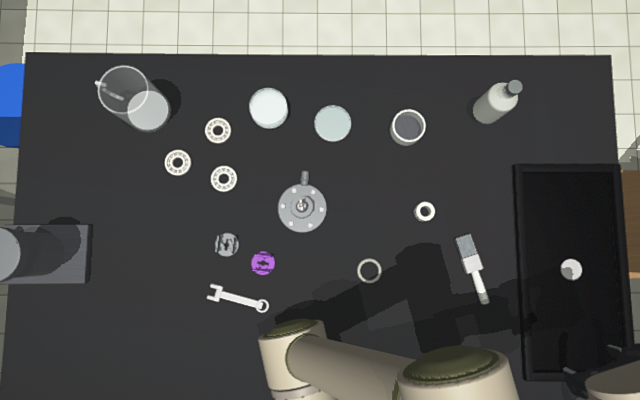

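View pics/scene0.png

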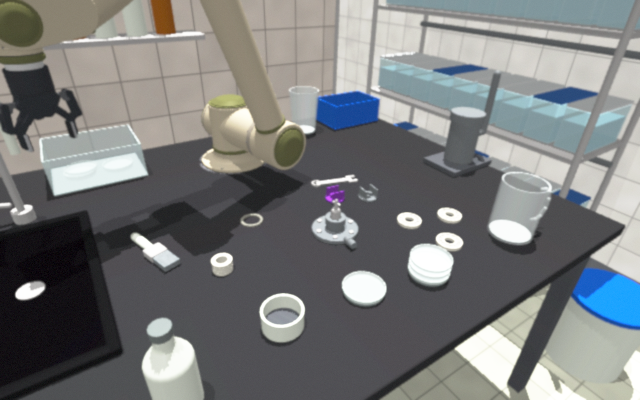

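Run:
```python
from h import *
ims={c:dict(np.load(f"{c}0.npz",allow_pickle=True)) for c in ["scene","top"]}
a=ims["top"]["color"]
def crop(a,u,v,r,s): return cv2.resize(a[v-r:v+r,u-r:u+r],(s,s),interpolation=cv2.INTER_CUBIC)
cv2.imwrite("pics/crop1.png",np.hstack([crop(a,302,200,32,390),crop(a,220,180,32,390)]))
cv2.imwrite("pics/crop2.png",np.hstack([crop(a,240,250,32,390),crop(ims["scene"]["color"],345,215,40,390)]))
def ana(c,ctr,r,zlo,zhi,name):
    w=cloud(ims[c]); m=(np.hypot(w[...,0]-ctr[0],w[...,1]-ctr[1])<r)&(w[...,2]>zlo)&(w[...,2]<zhi)
    p=w[m]; 
    if len(p)<5: print(name,c,len(p)); return
    (mc,sz,_)=cv2.minAreaRect(p[:,:2].astype(np.float32)); ec=cv2.minEnclosingCircle(p[:,:2].astype(np.float32))
    print(name,c,len(p),"med z",np.median(p[:,2]),"max",p[:,2].max(),"rect",mc,sz,"circ",ec)
for c in ims:
    w=cloud(ims[c]); 
    m=(w[...,0]>.45)&(w[...,0]<.5)&(np.abs(w[...,1])<.05); print(c,"bench z",np.median(w[m][:,2]))
    ana(c,(.624,.24),.045,.006,.02,"grid")
    ana(c,(.54,-.254),.04,.022,.04,"sleeve")
    ana(c,(.54,-.254),.04,.006,.04,"sleeve")
    ana(c,(.4619,.2315),.045,.002,.012,"cap")
    ana(c,(.4619,.2315),.045,.02,.045,"capcheek")
    ana(c,(.553,.043),.07,.006,.018,"flange")
    ana(c,(.553,.043),.05,.035,.05,"seat")
    ana(c,(.553,.043),.05,.07,.1,"stub")
```

```text
scene bench z 0.0004514299732904514
grid scene 224 med z 0.009317906129460096 max 0.01272765902172801 rect (0.6253069639205933, 0.24026700854301453) (0.059084586799144745, 0.06324003636837006) circ ((0.6261029839515686, 0.24147731065750122), 0.03299608826637268)
sleeve scene 194 med z 0.027692245842173724 max 0.030406287034021595 rect (0.5416211485862732, -0.25217947363853455) (0.0411597415804863, 0.04418976232409477) circ ((0.5414237976074219, -0.251375287771225), 0.02410266175866127)
sleeve scene 365 med z 0.02327814694395769 max 0.030406287034021595 rect (0.5422927141189575, -0.2522968053817749) (0.04389050230383873, 0.045007575303316116) circ ((0.5414653420448303, -0.25179892778396606), 0.024109480902552605)
cap scene 115 med z 0.006413506088009169 max 0.01187949177200065 rect (0.4702760577201843, 0.23060861229896545) (0.07962286472320557, 0.06057026609778404) circ ((0.46281009912490845, 0.23090222477912903), 0.04360644146800041)
capcheek scene 76 med z 0.02783232738375585 max 0.03395447701848031 rect (0.463664710521698, 0.23026177287101746) (0.043384600430727005, 0.0414714701473
[... 1902 characters left out ...]
 0.026598602533340454)
flange top 1420 med z 0.013165904221046798 max 0.01796316198271497 rect (0.5535023212432861, 0.04568823054432869) (0.11889839172363281, 0.12707075476646423) circ ((0.5548623204231262, 0.042817309498786926), 0.06654544919729233)
seat top 267 med z 0.045101716636327005 max 0.04949411406233417 rect (0.5494698286056519, 0.047212954610586166) (0.05076800659298897, 0.05027683824300766) circ ((0.5493828058242798, 0.046715330332517624), 0.026175012812018394)
stub top 36 med z 0.08955426598304328 max 0.09811999414214179 rect (0.5486011505126953, 0.045752786099910736) (0.01152726635336876, 0.023137139156460762) circ ((0.5489820241928101, 0.04585852473974228), 0.0120059410110116)
```

```bash
sleep 1
```

```text
(no output)
```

View pics/crop1.png

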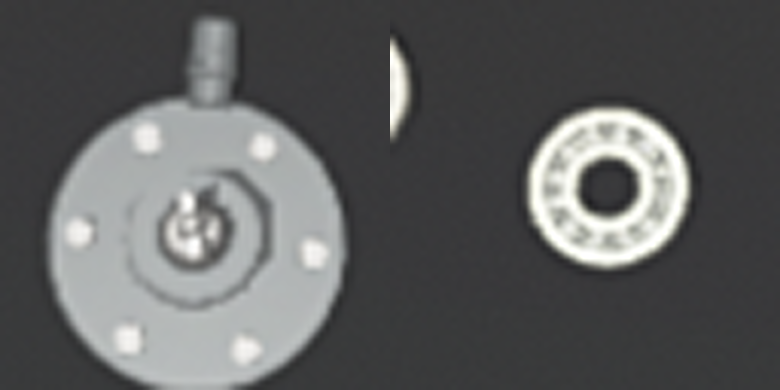

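View pics/crop2.png

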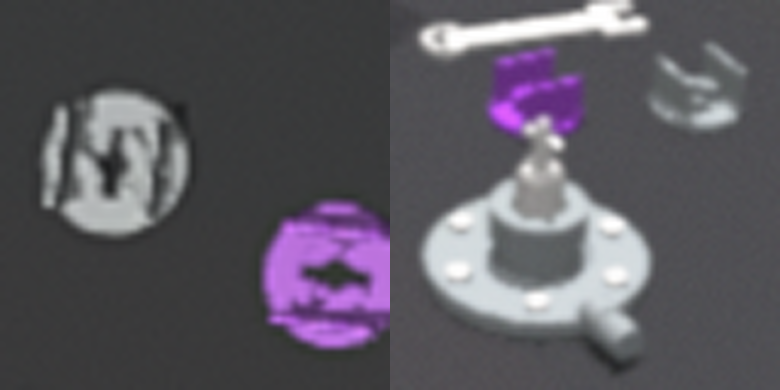

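```bash
cat >> h.py <<'E'
def plan(xyz,yaw=None,smax=0.055,rmax=0.17):
    """equal rows to go to xyz with tool down; yaw = world angle (deg) of the tool x axis"""
    s=env.observe(); R=np.array(s["tool_rot"]); p=np.array(s["position"])
    d=np.array(xyz)-p
    y0=np.degrees(np.arctan2(R[1,0],R[0,0]))
    dy=0 if yaw is None else (yaw-y0+180)%360-180
    n=int(max(np.ceil(np.linalg.norm(d)/smax),np.ceil(abs(np.radians(dy))/rmax),1))
    print("pos",p,"yaw",y0,"q6",s["q"][5],"t",s["time_s"],"w",s["grip_width"],"F",s["ft_force"])
    print("rows",n,"turn rz total %.4f per row %.4f (clockwise-from-above positive; do turn separately)"%(-np.radians(dy),-np.radians(dy)/n))
    # tool shift with current R
    print("tool shift total (no turn / after-turn frame):",R.T@d, end=" ")
    yy=np.radians(y0+dy); R2=np.array([[np.cos(yy),np.sin(yy),0],[np.sin(yy),-np.cos(yy),0],[0,0,-1]])
    print(R2.T@d,"per row",R.T@d/n,R2.T@d/n)
E
python3 - <<'E'
from h import *
im=optics.get_image("wrist"); cv2.imwrite("pics/w0.png",im["color"])
s=env.observe();T=np.eye(4);T[:3,:3]=s["tool_rot"];T[:3,3]=s["position"]
print(np.linalg.inv(T)@im["cam_to_world"],im["fov_y"],im["dist_coeffs"],im["cx"],im["cy"])
plan((.50,.045,.245),0)
E
```

```text
[[-0.     -0.9516 -0.3073  0.0783]
 [ 1.     -0.0003  0.001   0.0002]
 [-0.0011 -0.3073  0.9516 -0.1297]
 [ 0.      0.      0.      1.    ]] 70.2907073610037 [-0.0117  0.      0.      0.      0.    ] 321.1194108268717 199.40097413659393
pos [ 0.2401 -0.4948  0.2453] yaw 25.886155106810165 q6 -12.334313738504473 t 1.05 w 0.08519550278478756 F [-0.6766 -0.9456  0.2097]
rows 11 turn rz total 0.4518 per row 0.0411 (clockwise-from-above positive; do turn separately)
tool shift total (no turn / after-turn frame): [ 0.4695 -0.3722  0.0003] [ 0.2599 -0.5398  0.0003] per row [ 0.0427 -0.0338  0.    ] [ 0.0236 -0.0491  0.    ]
```

View pics/w0.png

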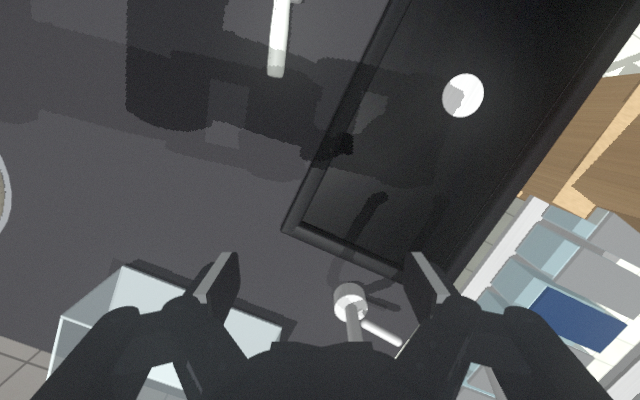

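```bash
cat >> h.py <<'E'
def planc(xyz,yaw=None,n=None,smax=0.058,rmax=0.18,start=None):
    s=env.observe(); R=np.array(s["tool_rot"]); p=np.array(s["position"])
    y0=np.degrees(np.arctan2(R[1,0],R[0,0]))
    if start is not None: p=np.array(start[:3]); y0=start[3]
    d=np.array(xyz)-p
    dy=0 if yaw is None else yaw-y0
    if n is None: n=int(max(np.ceil(np.linalg.norm(d)/smax),np.ceil(abs(np.radians(dy))/rmax),1))
    while True:
        a=np.radians(dy)/n; A=np.zeros((2,2))
        for k in range(n):
            t=np.radians(y0)+a*k; A+=np.array([[np.cos(t),np.sin(t)],[np.sin(t),-np.cos(t)]])
        v=np.linalg.solve(A,d[:2])
        if max(abs(v))<.0625 and np.hypot(*v)<.0625: break
        n+=1
    print("pos",p,"yaw %.2f"%y0,"q6 %.1f"%s["q"][5],"t",s["time_s"],"w %.4f"%s["grip_width"],"F",s["ft_force"], "tilt",R[:,2])
    print("-> %d rows: x %.5f y %.5f z %.5f rz %.5f"%(n,v[0],v[1],-d[2]/n,-a))
E
python3 - <<'E'
from h import *
planc((.552,.046,.245),0)
E
```

```text
pos [ 0.2401 -0.4948  0.2453] yaw 25.89 q6 -12.3 t 1.05 w 0.0852 F [-0.6766 -0.9456  0.2097] tilt [ 0. -0. -1.]
-> 11 rows: x 0.03982 y -0.04111 z 0.00003 rz 0.04107
```

Call:
{"fn": "play_rows", "kwargs": {
  "commands": [
    {"x": 0.0398, "y": -0.0411, "rz": 0.041, "grip": -1},
    {"x": 0.0398, "y": -0.0411, "rz": 0.041},
    {"x": 0.0398, "y": -0.0411, "rz": 0.041},
    {"x": 0.0398, "y": -0.0411, "rz": 0.041},
    {"x": 0.0398, "y": -0.0411, "rz": 0.041},
    {"x": 0.0398, "y": -0.0411, "rz": 0.041},
    {"x": 0.0398, "y": -0.0411, "rz": 0.041},
    {"x": 0.0398, "y": -0.0411, "rz": 0.041},
    {"x": 0.0398, "y": -0.0411, "rz": 0.041},
    {"x": 0.0398, "y": -0.0411, "rz": 0.041},
    {"x": 0.0398, "y": -0.0411, "rz": 0.041},
    {"x": 0}
  ]
}}

```text
invalid input at $.commands[0]: expected keys grip, x, y, z, rx, ry, rz
```

Run:
```python
from h import *
im=optics.get_image("wrist"); cv2.imwrite("pics/w1.png",im["color"]); np.savez("w1.npz",**im)
planc((.624,.239,.2),0)
s=env.observe();print(s["position"],s["qvel"])
```

```text
pos [ 0.2401 -0.4948  0.2453] yaw 25.89 q6 -12.3 t 1.1 w 0.0856 F [ 0.2963 -0.5295 -1.0764] tilt [ 0. -0. -1.]
-> 15 rows: x 0.03684 y -0.04175 z 0.00302 rz 0.03012
[ 0.2401 -0.4948  0.2453] [-0.0182  0.0451 -0.047   0.1129 -0.099   0.052 ]
```

View pics/w1.png

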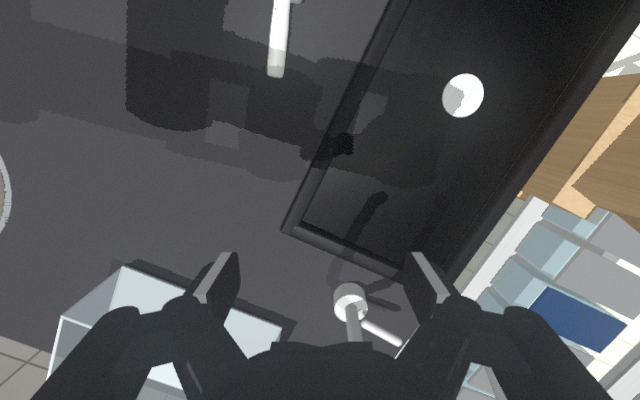

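All keys are required.

Call:
{"fn": "play_rows", "kwargs": {
  "commands": [
    {"grip": -1, "x": 0.0398, "y": -0.0411, "z": 0, "rx": 0, "ry": 0, "rz": 0.041},
    {"grip": -1, "x": 0.0398, "y": -0.0411, "z": 0, "rx": 0, "ry": 0, "rz": 0.041},
    {"grip": -1, "x": 0.0398, "y": -0.0411, "z": 0, "rx": 0, "ry": 0, "rz": 0.041},
    {"grip": -1, "x": 0.0398, "y": -0.0411, "z": 0, "rx": 0, "ry": 0, "rz": 0.041},
    {"grip": -1, "x": 0.0398, "y": -0.0411, "z": 0, "rx": 0, "ry": 0, "rz": 0.041},
    {"grip": -1, "x": 0.0398, "y": -0.0411, "z": 0, "rx": 0, "ry": 0, "rz": 0.041},
    {"grip": -1, "x": 0.0398, "y": -0.0411, "z": 0, "rx": 0, "ry": 0, "rz": 0.041},
    {"grip": -1, "x": 0.0398, "y": -0.0411, "z": 0, "rx": 0, "ry": 0, "rz": 0.041},
    {"grip": -1, "x": 0.0398, "y": -0.0411, "z": 0, "rx": 0, "ry": 0, "rz": 0.041},
    {"grip": -1, "x": 0.0398, "y": -0.0411, "z": 0, "rx": 0, "ry": 0, "rz": 0.041},
    {"grip": -1, "x": 0.0398, "y": -0.0411, "z": 0, "rx": 0, "ry": 0, "rz": 0.041},
    {"grip": -1, "x": 0, "y": 0, "z": 0, "rx": 0, "ry": 0, "rz": 0}
  ]
}}

```text
time_s: 2.6
position: [0.5529, 0.0485, 0.2446]
tool_rot: [[1.0, 0.004, -0.0], [0.004, -1.0, 0.0], [-0.0, -0.0, -1.0]]
ft_force: [-0.5, -0.2, 0.4]
grip_width: 0.0855
```

Run:
```python
from h import *
im=optics.get_image("wrist"); cv2.imwrite("pics/w2.png",im["color"]); np.savez("w2.npz",**im)
planc((.624,.239,.2),0)
s=env.observe();print(s["position"],s["qvel"])
```

```text
pos [0.5519 0.0471 0.2447] yaw 0.19 q6 82.4 t 2.65 w 0.0854 F [0.5199 0.0917 0.289 ] tilt [-0.0009 -0.     -1.    ]
-> 4 rows: x 0.01812 y -0.04794 z 0.01118 rz 0.00085
[0.5519 0.0471 0.2447] [-2.6316 -1.6796  1.9799 -0.274  -0.0428 -0.8267]
```

View pics/w2.png

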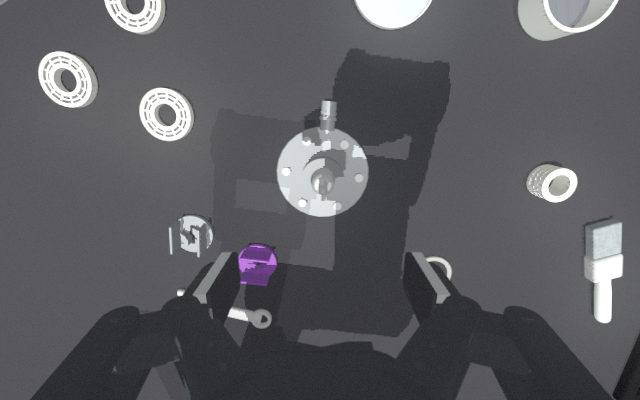

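Run:
```python
from h import *
im=dict(np.load("w2.npz")); print(env.observe()["q"])
w=cloud(im); a=im["color"]
cv2.imwrite("pics/c3.png",np.hstack([cv2.resize(a[120:225,270:375],(400,400),interpolation=cv2.INTER_CUBIC),cv2.resize(a[205:260,160:215],(400,400),interpolation=cv2.INTER_CUBIC)]))
def ana(ctr,r,zlo,zhi,name):
    m=(np.hypot(w[...,0]-ctr[0],w[...,1]-ctr[1])<r)&(w[...,2]>zlo)&(w[...,2]<zhi)
    p=w[m]
    if len(p)<5: print(name,len(p)); return
    rr=cv2.minAreaRect(p[:,:2].astype(np.float32)); ec=cv2.minEnclosingCircle(p[:,:2].astype(np.float32))
    print(name,len(p),"med z",np.median(p[:,2]),"max",p[:,2].max(),"mean",p.mean(0),"rect",rr,"circ",ec)
ana((.624,.24),.045,.006,.02,"grid")
ana((.54,-.254),.04,.022,.035,"sleeve")
ana((.462,.2315),.045,.003,.012,"cap")
ana((.462,.2315),.045,.02,.045,"capcheek")
ana((.553,.043),.07,.009,.018,"flange")
ana((.553,.043),.05,.035,.05,"seat")
ana((.553,.043),.05,.078,.1,"stub")
ana((.553,.043),.05,.055,.07,"spine")
ana((.553+.085,.043),.04,.009,.05,"tail")
```

```text
[-7.3664 22.2494 73.7299 -0.0085 84.0688 82.4396]
grid 1669 med z 0.010072010119979491 max 0.013288971961187002 mean [0.6237 0.2401 0.0097] rect ((0.6229403614997864, 0.24060477316379547), (0.06006298214197159, 0.0614459291100502), 4.948321342468262) circ ((0.6233046054840088, 0.24079559743404388), 0.03150283917784691)
sleeve 802 med z 0.02907810487447174 max 0.03156819938350319 mean [ 0.5414 -0.2514  0.0283] rect ((0.5404672026634216, -0.2525331974029541), (0.044414035975933075, 0.04382108896970749), 44.49493408203125) circ ((0.5397326350212097, -0.2524229884147644), 0.02318653278052807)
cap 696 med z 0.006970301173574611 max 0.011995461273253682 mean [0.4649 0.2275 0.0071] rect ((0.46353545784950256, 0.22407247126102448), (0.05393129214644432, 0.07484430819749832), 86.45967864990234) circ ((0.46731916069984436, 0.22763238847255707), 0.041138164699077606)
capcheek 371 med z 0.030081743929526616 max 0.03455198661735548 mean [0.462  0.2305 0.0288] rect ((0.4607687294483185, 0.22998234629631042), (0.04157377779483795, 0.03963529318571091), 83.78858184814453) circ ((0.46097812056541443,
[... 702 characters left out ...]
0.04639674350619316), (0.009515597485005856, 0.02413945086300373), 85.43455505371094) circ ((0.549893856048584, 0.04637040197849274), 0.012805493548512459)
spine 283 med z 0.06587976316911309 max 0.0696299353413965 mean [0.5535 0.0463 0.0654] rect ((0.550669252872467, 0.046191778033971786), (0.02423834800720215, 0.024026447907090187), 0.13314341008663177) circ ((0.5498825311660767, 0.046205904334783554), 0.013082778081297874)
tail 651 med z 0.020591875315381314 max 0.026090037644486974 mean [0.6173 0.0415 0.019 ] rect ((0.6180723309516907, 0.04771147295832634), (0.04280700162053108, 0.042921032756567), 13.99767780303955) circ ((0.6166449189186096, 0.043916258960962296), 0.025320354849100113)
```

View pics/c3.png

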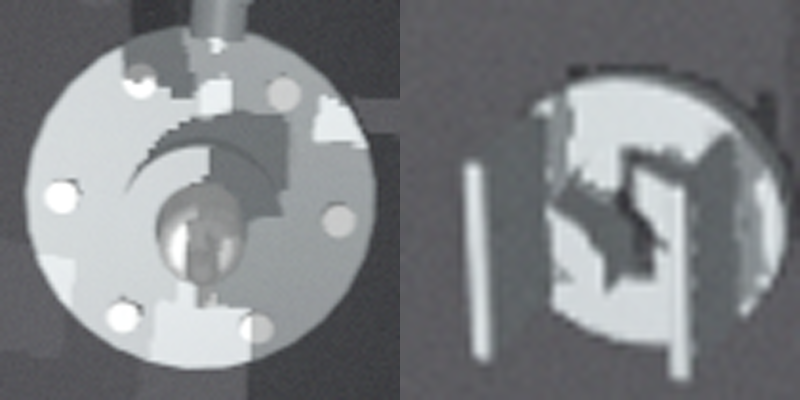

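Call:
{"fn": "play_rows", "kwargs": {
  "commands": [
    {"grip": -1, "x": 0.0178, "y": -0.0484, "z": 0.018, "rx": 0, "ry": 0, "rz": 0},
    {"grip": -1, "x": 0.0178, "y": -0.0484, "z": 0.018, "rx": 0, "ry": 0, "rz": 0},
    {"grip": -1, "x": 0.0178, "y": -0.0484, "z": 0.018, "rx": 0, "ry": 0, "rz": 0.003},
    {"grip": -1, "x": 0.0178, "y": -0.0484, "z": 0.018, "rx": 0, "ry": 0, "rz": 0},
    {"grip": -1, "x": 0, "y": 0, "z": 0, "rx": 0, "ry": 0, "rz": 0},
    {"grip": -1, "x": 0, "y": 0, "z": 0, "rx": 0, "ry": 0, "rz": 0}
  ]
}}

```text
time_s: 3.4
position: [0.6227, 0.2383, 0.1737]
tool_rot: [[1.0, -0.003, 0.0], [-0.003, -1.0, -0.0], [0.0, 0.0, -1.0]]
ft_force: [-0.7, 0.6, -0.5]
grip_width: 0.0852
```

```bash
cat >> h.py <<'E'
def ring(im,ctr,r,zlo,zhi,name,plot=False):
    w=cloud(im)
    m=(np.hypot(w[...,0]-ctr[0],w[...,1]-ctr[1])<r)&(w[...,2]>zlo)&(w[...,2]<zhi)
    p=w[m]
    rr=cv2.minAreaRect(p[:,:2].astype(np.float32)); ec=cv2.minEnclosingCircle(p[:,:2].astype(np.float32))
    print(name,len(p),"med z %.4f max %.4f"%(np.median(p[:,2]),p[:,2].max()),"mean",p.mean(0),"rect",np.round(rr[0],4),np.round(rr[1],4),round(rr[2],1),"circ",np.round(ec[0],4),round(ec[1],4))
E
python3 - <<'E'
from h import *
im=optics.get_image("wrist"); cv2.imwrite("pics/w3.png",im["color"]); np.savez("w3.npz",**im)
ring(im,(.624,.24),.045,.005,.02,"grid")
planc((.623,.240,.2),0)
s=env.observe();print(s["qvel"])
E
```

```text
grid 2137 med z 0.0104 max 0.0134 mean [0.6238 0.2405 0.0099] rect [0.6231 0.2402] [0.0609 0.0621] 88.4 circ [0.6231 0.2408] 0.0312
pos [0.6228 0.238  0.1741] yaw -0.21 q6 101.0 t 3.45 w 0.0852 F [-0.3936 -0.1536  0.2344] tilt [ 0.0007 -0.0001 -1.    ]
-> 1 rows: x 0.00018 y -0.00196 z -0.02589 rz -0.00366
[-0.3414 -0.3199 -0.0837  0.2064  0.0229  0.265 ]
```

View pics/w3.png

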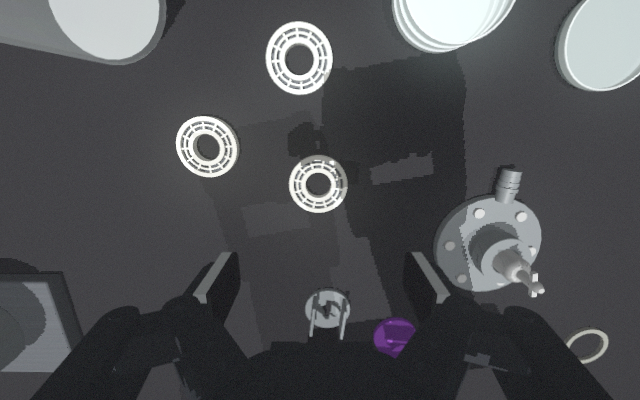

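Run:
```python
from h import *
im=dict(np.load("w3.npz")); w=cloud(im); s=env.observe()
m=(w[...,2]>.12); ys,xs=np.where(m)
for sgn in (1,-1):
    p=w[m]; q=p[(sgn*(p[:,1]-s["position"][1])>.02)&(sgn*(p[:,1]-s["position"][1])<.07)]
    i=np.argsort(q[:,2])[:8]; print(q[i]-s["position"])
planc((.6231,.2405,.028),0)
```

```text
[[-0.0061  0.0426 -0.0011]
 [ 0.0049  0.0425 -0.0005]
 [ 0.0003  0.0424 -0.0004]
 [ 0.0041  0.0424  0.0001]
 [ 0.0058  0.0422  0.0001]
 [-0.0017  0.0424  0.0002]
 [ 0.0019  0.0425  0.0003]
 [-0.0058  0.0422  0.0003]]
[[-0.0002 -0.043  -0.0007]
 [-0.0018 -0.043  -0.0003]
 [-0.003  -0.0431 -0.0003]
 [ 0.0065 -0.0433 -0.0002]
 [-0.007  -0.0429 -0.0001]
 [-0.0064 -0.0428 -0.0001]
 [-0.0106 -0.0431  0.0001]
 [-0.0057 -0.0427  0.0001]]
pos [0.6228 0.238  0.1741] yaw -0.21 q6 101.0 t 3.45 w 0.0852 F [-0.3936 -0.1536  0.2344] tilt [ 0.0007 -0.0001 -1.    ]
-> 3 rows: x 0.00010 y -0.00082 z 0.04870 rz -0.00122
```

Call:
{"fn": "play_rows", "kwargs": {
  "commands": [
    {"grip": -1, "x": 0.0003, "y": -0.0025, "z": 0.05, "rx": 0, "ry": 0, "rz": -0.003},
    {"grip": -1, "x": 0, "y": 0, "z": 0.06, "rx": 0, "ry": 0, "rz": 0},
    {"grip": -1, "x": 0, "y": 0, "z": 0.04, "rx": 0, "ry": 0, "rz": 0},
    {"grip": -1, "x": 0, "y": 0, "z": 0.014, "rx": 0, "ry": 0, "rz": 0},
    {"grip": -1, "x": 0, "y": 0, "z": 0, "rx": 0, "ry": 0, "rz": 0}
  ],
  "squeeze": 30
}}

```text
time_s: 4.08
position: [0.6235, 0.2413, 0.0102]
tool_rot: [[1.0, -0.0, 0.001], [-0.0, -1.0, 0.0], [0.001, -0.0, -1.0]]
ft_force: [0.7, -0.4, -0.4]
grip_width: 0.0853
```

Run:
```python
from h import *
planc((.6231,.2405,.010),0)
```

```text
pos [0.6235 0.2413 0.0102] yaw -0.01 q6 101.1 t 4.075 w 0.0853 F [ 0.6636 -0.442  -0.3976] tilt [ 0.0007  0.0001 -1.    ]
-> 1 rows: x -0.00044 y 0.00082 z 0.00021 rz -0.00024
```

Call:
{"fn": "play_rows", "kwargs": {
  "commands": [
    {"grip": 0.6, "x": 0, "y": 0, "z": 0, "rx": 0, "ry": 0, "rz": 0},
    {"grip": 0.6, "x": 0, "y": 0, "z": 0, "rx": 0, "ry": 0, "rz": 0},
    {"grip": 0.6, "x": 0, "y": 0, "z": 0, "rx": 0, "ry": 0, "rz": 0},
    {"grip": 0.6, "x": 0, "y": 0, "z": 0, "rx": 0, "ry": 0, "rz": 0}
  ]
}}

```text
time_s: 4.58
position: [0.624, 0.2421, 0.0118]
tool_rot: [[1.0, 0.001, 0.004], [0.001, -1.0, 0.0], [0.004, -0.0, -1.0]]
ft_force: [-0.8, -0.7, 5.8]
grip_width: 0.0607
```

Run:
```python
from h import *
planc((.6231,.2405,.200),0)
```

```text
pos [0.624  0.2421 0.0118] yaw 0.05 q6 101.1 t 4.575 w 0.0607 F [-0.8017 -0.6512  5.7729] tilt [ 0.0037  0.0004 -1.    ]
-> 4 rows: x -0.00024 y 0.00041 z -0.04705 rz 0.00023
```

Call:
{"fn": "play_rows", "kwargs": {
  "commands": [
    {"grip": 0.6, "x": 0, "y": 0, "z": -0.03, "rx": 0, "ry": 0, "rz": 0},
    {"grip": 0.6, "x": 0, "y": 0, "z": -0.06, "rx": 0, "ry": 0, "rz": 0},
    {"grip": 0.6, "x": -0.01, "y": 0.04, "z": -0.03, "rx": 0, "ry": 0, "rz": 0},
    {"grip": 0.6, "x": -0.02, "y": 0.05, "z": 0, "rx": 0, "ry": 0, "rz": 0},
    {"grip": 0.6, "x": -0.02, "y": 0.05, "z": 0, "rx": 0, "ry": 0, "rz": 0},
    {"grip": 0.6, "x": -0.023, "y": 0.055, "z": 0, "rx": 0, "ry": 0, "rz": 0},
    {"grip": 0.6, "x": 0, "y": 0, "z": 0, "rx": 0, "ry": 0, "rz": 0},
    {"grip": 0.6, "x": 0, "y": 0, "z": 0, "rx": 0, "ry": 0, "rz": 0}
  ]
}}

```text
time_s: 5.58
position: [0.5507, 0.0472, 0.1303]
tool_rot: [[1.0, 0.0, 0.002], [0.0, -1.0, 0.0], [0.002, -0.0, -1.0]]
ft_force: [0.7, 0.3, -1.4]
grip_width: 0.0598
```

Run:
```python
from h import *
im=optics.get_image("wrist"); cv2.imwrite("pics/w4.png",im["color"]); np.savez("w4.npz",**im)
im2=optics.get_image("top"); np.savez("t4.npz",**im2)
im3=optics.get_image("scene"); np.savez("s4.npz",**im3); cv2.imwrite("pics/s4.png",im3["color"][100:300,220:450].repeat(3,0).repeat(3,1))
planc((.55,.0465,.1),0)
s=env.observe(); p=s["position"];print(s["qvel"])
ring(im,p,.033,p[2]-.02,p[2]+.002,"grid held")
ring(im,(.55,.046),.028,.035,.05,"seat")
```

```text
pos [0.5506 0.0481 0.1296] yaw 0.14 q6 82.6 t 5.725 w 0.0601 F [-0.3593  0.5479 -0.474 ] tilt [ 0.0007  0.     -1.    ]
-> 1 rows: x -0.00061 y 0.00159 z 0.02955 rz 0.00243
[-0.0537  0.2583  0.2223  0.0204 -0.0829 -0.1642]
grid held 8965 med z 0.1288 max 0.1315 mean [0.5519 0.0466 0.128 ] rect [0.5497 0.0467] [0.0619 0.0624] 40.3 circ [0.5505 0.0481] 0.033
seat 1380 med z 0.0450 max 0.0499 mean [0.5641 0.0466 0.0445] rect [0.5621 0.0466] [0.0517 0.0279] 89.6 circ [0.5503 0.0467] 0.026
```

View pics/w4.png

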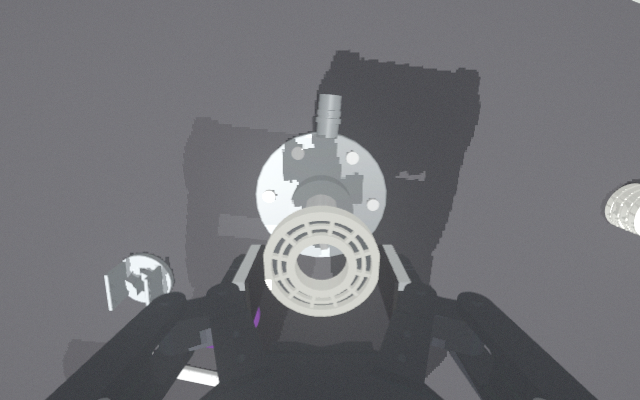

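View pics/s4.png

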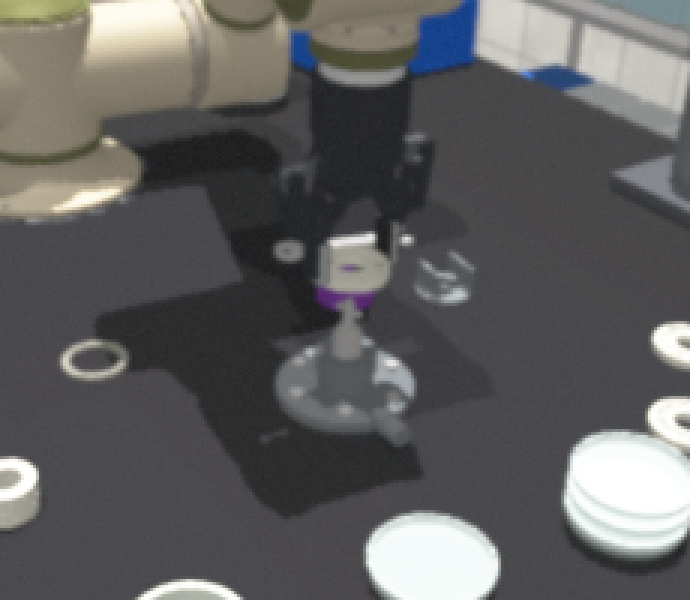

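Run:
```python
from h import *
im=dict(np.load("w4.npz")); p=env.observe()["position"]
w=cloud(im)
m=(np.hypot(w[...,0]-p[0],w[...,1]-p[1])<.033)&(w[...,2]>.1265)&(w[...,2]<.1315)
q=w[m]; 
# remove fingers: |y| extents > .0305 
for lim in (.033,.0305):
    r=q[np.abs(q[:,1]-.0466)<lim]; print(len(r), r.min(0),r.max(0),np.percentile(r,[.5,99.5],axis=0).mean(0))
# hole centre: points of radius 13-17
h=q[np.hypot(q[:,0]-.550,q[:,1]-.0466)<.018]
import scipy.optimize as so
ang=np.arctan2(h[:,1]-.0466,h[:,0]-.55)
def inner(q,c):
    a=np.arctan2(q[:,1]-c[1],q[:,0]-c[0]);r=np.hypot(q[:,0]-c[0],q[:,1]-c[1])
    b=[];
    for k in range(-18,18):
        s=(a>=k*np.pi/18)&(a<(k+1)*np.pi/18)
        if s.sum()>3: i=np.where(s)[0]; j=i[np.argsort(r[i])[:2]]; b.append(q[j,:2].mean(0))
    b=np.array(b); f=so.least_squares(lambda x:np.hypot(b[:,0]-x[0],b[:,1]-x[1])-x[2],[*c,.014],loss="soft_l1",f_scale=.0005); return f.x
def outer(q,c,r0):
    a=np.arctan2(q[:,1]-c[1],q[:,0]-c[0]);r=np.hypot(q[:,0]-c[0],q[:,1]-c[1]); b=[]
    for k in range(-18,18):
        s=(a>=k*np.pi/18)&(a<(k+1)*np.pi/18)
        if s.sum()>3: i=np.where(s)[0]; j=i[np.argsort(-r[i])[:2]]; b.append(q[j,:2].mean(0))
    b=np.array(b); f=so.least_squares(lambda x:np.hypot(b[:,0]-x[0],b[:,1]-x[1])-x[2],[*c,r0],loss="soft_l1",f_scale=.0005); return f.x
print("grid hole",inner(q,(.55,.0466)),"outer",outer(q[np.abs(q[:,1]-.0466)<.0295],(.55,.0466),.031))
im=dict(np.load("w2.npz")); w=cloud(im)
m=(np.hypot(w[...,0]-.55,w[...,1]-.0463)<.0615)&(w[...,2]>.0105)&(w[...,2]<.0155); print("flange",outer(w[m],(.55,.0463),.06))
m=(np.hypot(w[...,0]-.55,w[...,1]-.0463)<.028)&(w[...,2]>.042)&(w[...,2]<.048); print("seat",outer(w[m],(.55,.0463),.026))
m=(np.hypot(w[...,0]-.55,w[...,1]-.0463)<.016)&(w[...,2]>.058)&(w[...,2]<.068); print("spine",outer(w[m],(.55,.0463),.013))
for f,c in (("w3.npz",(.6231,.2405)),):
    w=cloud(dict(np.load(f))); m=(np.hypot(w[...,0]-c[0],w[...,1]-c[1])<.033)&(w[...,2]>.0075)&(w[...,2]<.013); print("grid before",outer(w[m],c,.031),inner(w[m],c))
```

```text
6812 [0.5182 0.0161 0.1265] [0.581  0.0792 0.1315] [0.5501 0.0466 0.1288]
6790 [0.5182 0.0161 0.1265] [0.581  0.077  0.1315] [0.5501 0.0465 0.1288]
grid hole [0.5501 0.0465 0.0138] outer [0.5497 0.0465 0.031 ]
flange [0.5501 0.0462 0.0594]
seat [0.55   0.0462 0.0257]
spine [0.5504 0.0463 0.0122]
grid before [0.6231 0.2405 0.0307] [0.6232 0.2405 0.0142]
```

Call:
{"fn": "play_rows", "kwargs": {
  "commands": [
    {"grip": 0.6, "x": 0, "y": 0.0002, "z": 0.015, "rx": 0, "ry": 0, "rz": 0},
    {"grip": 0.6, "x": 0, "y": 0, "z": 0.02, "rx": 0, "ry": 0, "rz": 0},
    {"grip": 0.6, "x": 0, "y": 0, "z": 0.015, "rx": 0, "ry": 0, "rz": 0},
    {"grip": 0.6, "x": 0, "y": 0, "z": 0.008, "rx": 0, "ry": 0, "rz": 0},
    {"grip": 0.6, "x": 0, "y": 0, "z": 0.008, "rx": 0, "ry": 0, "rz": 0},
    {"grip": 0.6, "x": 0, "y": 0, "z": 0, "rx": 0, "ry": 0, "rz": 0}
  ]
}}

```text
time_s: 6.48
position: [0.5502, 0.0469, 0.063]
tool_rot: [[1.0, 0.001, -0.0], [0.001, -1.0, 0.0], [-0.0, -0.0, -1.0]]
ft_force: [0.6, -0.1, 0.3]
grip_width: 0.0596
```

Call:
{"fn": "play_rows", "kwargs": {
  "commands": [
    {"grip": 0.6, "x": 0, "y": 0, "z": 0.003, "rx": 0, "ry": 0, "rz": 0},
    {"grip": 0.6, "x": 0, "y": 0, "z": 0.003, "rx": 0, "ry": 0, "rz": 0},
    {"grip": 0.6, "x": 0, "y": 0, "z": 0, "rx": 0, "ry": 0, "rz": 0}
  ]
}}

```text
time_s: 6.85
position: [0.5502, 0.0468, 0.0573]
tool_rot: [[1.0, 0.001, -0.0], [0.001, -1.0, 0.0], [-0.0, -0.0, -1.0]]
ft_force: [-0.3, 0.4, -0.8]
grip_width: 0.0599
```

Run:
```python
from h import *
planc((.5506,.0480,.0560),0)
```

```text
pos [0.5502 0.0468 0.0573] yaw 0.04 q6 82.5 t 6.85 w 0.0599 F [-0.2719  0.3935 -0.787 ] tilt [-0.      0.0001 -1.    ]
-> 1 rows: x 0.00040 y -0.00117 z 0.00125 rz 0.00074
```

Call:
{"fn": "play_rows", "kwargs": {
  "commands": [
    {"grip": 0.6, "x": 0, "y": 0, "z": 0.001, "rx": 0, "ry": 0, "rz": 0},
    {"grip": 0.0, "x": 0, "y": 0, "z": 0, "rx": 0, "ry": 0, "rz": 0},
    {"grip": -1, "x": 0, "y": 0, "z": 0, "rx": 0, "ry": 0, "rz": 0},
    {"grip": -1, "x": 0, "y": 0, "z": 0, "rx": 0, "ry": 0, "rz": 0},
    {"grip": -1, "x": 0, "y": 0, "z": -0.01, "rx": 0, "ry": 0, "rz": 0},
    {"grip": -1, "x": 0, "y": 0, "z": -0.04, "rx": 0, "ry": 0, "rz": 0},
    {"grip": -1, "x": 0, "y": 0, "z": -0.06, "rx": 0, "ry": 0, "rz": 0},
    {"grip": -1, "x": 0, "y": 0, "z": -0.04, "rx": 0, "ry": 0, "rz": 0},
    {"grip": -1, "x": 0, "y": 0, "z": 0, "rx": 0, "ry": 0, "rz": 0}
  ]
}}

```text
time_s: 7.98
position: [0.5512, 0.0468, 0.2101]
tool_rot: [[1.0, 0.001, 0.007], [0.001, -1.0, -0.001], [0.007, 0.001, -1.0]]
ft_force: [0.0, -0.5, -0.5]
grip_width: 0.0853
```

Run:
```python
from h import *
im=optics.get_image("wrist"); cv2.imwrite("pics/w5.png",im["color"]); np.savez("w5.npz",**im)
ring(im,(.55,.0465),.034,.044,.060,"grid")
ring(im,(.55,.0465),.015,.07,.11,"stub")
planc((.5407,-.2520,.2),0)
```

```text
grid 2187 med z 0.0545 max 0.0598 mean [0.5512 0.0458 0.0538] rect [0.5496 0.046 ] [0.0614 0.0608] 1.6 circ [0.5491 0.0459] 0.0313
stub 198 med z 0.0878 max 0.0960 mean [0.5515 0.0464 0.0888] rect [0.5499 0.0466] [0.0088 0.0246] 89.3 circ [0.5502 0.0465] 0.0125
pos [0.5504 0.0468 0.2077] yaw 0.05 q6 82.5 t 8.025 w 0.0853 F [ 0.1912  0.9226 -0.7564] tilt [ 0.0029 -0.0004 -1.    ]
-> 6 rows: x -0.00164 y 0.04981 z 0.00129 rz 0.00015
```

View pics/w5.png

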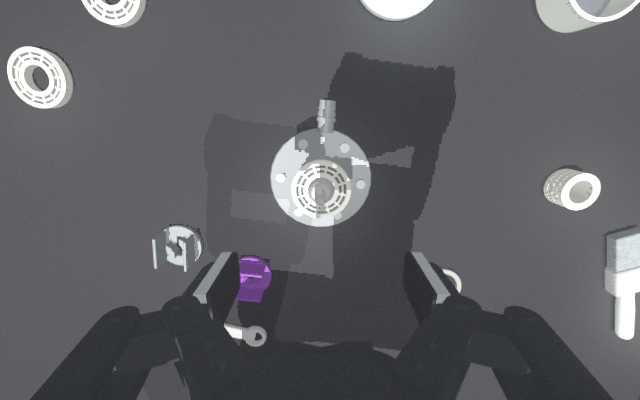

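Call:
{"fn": "play_rows", "kwargs": {
  "commands": [
    {"grip": -1, "x": -0.0016, "y": 0.0498, "z": 0.005, "rx": 0, "ry": 0, "rz": 0},
    {"grip": -1, "x": -0.0016, "y": 0.0498, "z": 0.005, "rx": 0, "ry": 0, "rz": 0},
    {"grip": -1, "x": -0.0016, "y": 0.0498, "z": 0.005, "rx": 0, "ry": 0, "rz": 0},
    {"grip": -1, "x": -0.0016, "y": 0.0498, "z": 0.005, "rx": 0, "ry": 0, "rz": 0},
    {"grip": -1, "x": -0.0016, "y": 0.0498, "z": 0.005, "rx": 0, "ry": 0, "rz": 0},
    {"grip": -1, "x": -0.0016, "y": 0.0498, "z": 0.005, "rx": 0, "ry": 0, "rz": 0},
    {"grip": -1, "x": 0, "y": 0, "z": 0, "rx": 0, "ry": 0, "rz": 0},
    {"grip": -1, "x": 0, "y": 0, "z": 0, "rx": 0, "ry": 0, "rz": 0}
  ]
}}

```text
time_s: 9.02
position: [0.5405, -0.2513, 0.1753]
tool_rot: [[1.0, 0.001, -0.002], [0.001, -1.0, 0.002], [-0.002, -0.002, -1.0]]
ft_force: [0.1, 0.1, -0.2]
grip_width: 0.0857
```

Run:
```python
from h import *
im=optics.get_image("wrist"); cv2.imwrite("pics/w6.png",im["color"]); np.savez("w6.npz",**im)
ring(im,(.5405,-.252),.035,.023,.035,"sleeve")
planc((.5407,-.2520,.2),0); print(env.observe()["qvel"])
```

```text
sleeve 950 med z 0.0291 max 0.0312 mean [ 0.541  -0.2533  0.0289] rect [ 0.5406 -0.2532] [0.0438 0.0435] 1.4 circ [ 0.5404 -0.2534] 0.0223
pos [ 0.5407 -0.2509  0.1757] yaw 0.09 q6 53.6 t 9.075 w 0.0855 F [-0.2449  0.2522  0.1641] tilt [-0.0012  0.0011 -1.    ]
-> 1 rows: x 0.00003 y 0.00113 z -0.02427 rz 0.00159
[ 0.6351 -0.5128 -0.2267 -0.0017  0.1231 -0.0753]
```

View pics/w6.png

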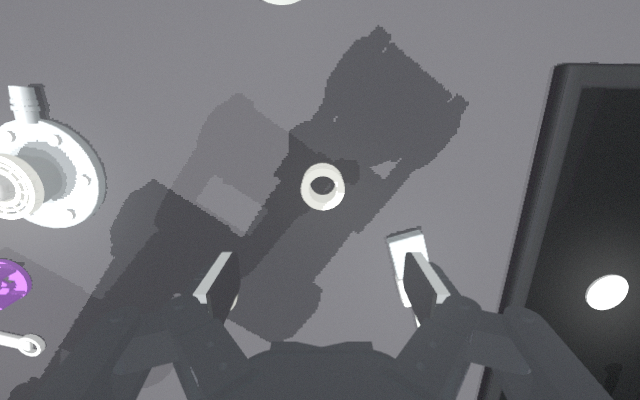

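Call:
{"fn": "play_rows", "kwargs": {
  "commands": [
    {"grip": -1, "x": 0.0003, "y": 0.001, "z": 0.045, "rx": 0, "ry": 0, "rz": 0},
    {"grip": -1, "x": 0, "y": 0, "z": 0.06, "rx": 0, "ry": 0, "rz": 0},
    {"grip": -1, "x": 0, "y": 0, "z": 0.035, "rx": 0, "ry": 0, "rz": 0},
    {"grip": -1, "x": 0, "y": 0, "z": 0.0135, "rx": 0, "ry": 0, "rz": 0},
    {"grip": -1, "x": 0, "y": 0, "z": 0, "rx": 0, "ry": 0, "rz": 0},
    {"grip": 0.8, "x": 0, "y": 0, "z": 0, "rx": 0, "ry": 0, "rz": 0},
    {"grip": 0.8, "x": 0, "y": 0, "z": 0, "rx": 0, "ry": 0, "rz": 0},
    {"grip": 0.8, "x": 0, "y": 0, "z": 0, "rx": 0, "ry": 0, "rz": 0},
    {"grip": 0.8, "x": 0, "y": 0, "z": 0, "rx": 0, "ry": 0, "rz": 0},
    {"grip": 0.8, "x": 0, "y": 0, "z": 0, "rx": 0, "ry": 0, "rz": 0}
  ]
}}

```text
time_s: 10.32
position: [0.5416, -0.2532, 0.0242]
tool_rot: [[1.0, 0.001, 0.002], [0.001, -1.0, -0.001], [0.002, 0.001, -1.0]]
ft_force: [-1.3, 0.4, 5.7]
grip_width: 0.0431
```

Run:
```python
from h import *
planc((.5507,.0475,.145),0,start=(.541,-.251,.145,0)); print(env.observe()["qvel"])
```

```text
pos [ 0.541 -0.251  0.145] yaw 0.00 q6 53.6 t 10.325 w 0.0431 F [-1.2739  0.4417  5.6566] tilt [ 0.0017 -0.0012 -1.    ]
-> 6 rows: x 0.00162 y -0.04975 z -0.00000 rz -0.00000
[-0.0676 -0.0431 -0.0671  0.0716  0.0746 -0.0594]
```

Call:
{"fn": "play_rows", "kwargs": {
  "commands": [
    {"grip": 0.8, "x": 0, "y": 0, "z": -0.03, "rx": 0, "ry": 0, "rz": 0},
    {"grip": 0.8, "x": 0, "y": 0, "z": -0.06, "rx": 0, "ry": 0, "rz": 0},
    {"grip": 0.8, "x": 0.0015, "y": -0.05, "z": -0.033, "rx": 0, "ry": 0, "rz": 0},
    {"grip": 0.8, "x": 0.0015, "y": -0.05, "z": 0, "rx": 0, "ry": 0, "rz": 0},
    {"grip": 0.8, "x": 0.0015, "y": -0.05, "z": 0, "rx": 0, "ry": 0, "rz": 0},
    {"grip": 0.8, "x": 0.0015, "y": -0.05, "z": 0, "rx": 0, "ry": 0, "rz": 0},
    {"grip": 0.8, "x": 0.0015, "y": -0.05, "z": 0, "rx": 0, "ry": 0, "rz": 0},
    {"grip": 0.8, "x": 0.0015, "y": -0.05, "z": 0, "rx": 0, "ry": 0, "rz": 0},
    {"grip": 0.8, "x": 0, "y": 0, "z": 0, "rx": 0, "ry": 0, "rz": 0},
    {"grip": 0.8, "x": 0, "y": 0, "z": 0, "rx": 0, "ry": 0, "rz": 0}
  ]
}}

```text
time_s: 11.58
position: [0.55, 0.0467, 0.1461]
tool_rot: [[1.0, 0.001, 0.001], [0.001, -1.0, -0.0], [0.001, 0.0, -1.0]]
ft_force: [-0.2, -0.9, -1.4]
grip_width: 0.0428
```

```bash
cat >> h.py <<'E'
import scipy.optimize as so
def circ(q,c,r0,outer=True):
    a=np.arctan2(q[:,1]-c[1],q[:,0]-c[0]);r=np.hypot(q[:,0]-c[0],q[:,1]-c[1]); b=[]
    for k in range(-18,18):
        s=(a>=k*np.pi/18)&(a<(k+1)*np.pi/18)
        if s.sum()>3: i=np.where(s)[0]; j=i[np.argsort(-r[i] if outer else r[i])[:2]]; b.append(q[j,:2].mean(0))
    b=np.array(b); return so.least_squares(lambda x:np.hypot(b[:,0]-x[0],b[:,1]-x[1])-x[2],[*c,r0],loss="soft_l1",f_scale=.0005).x
E
python3 - <<'E'
from h import *
im=optics.get_image("wrist"); cv2.imwrite("pics/w7.png",im["color"]); np.savez("w7.npz",**im)
w=cloud(im); s=env.observe();p=s["position"]
for zz in (.0,.003,.006):
  m=(np.hypot(w[...,0]-p[0],w[...,1]-p[1])<.026)&(w[...,2]>p[2]+.0045-.002)&(w[...,2]<p[2]+.0045+.002)
q=w[m];print(len(q),np.median(q,0))
print("hole",circ(q,p[:2],.014,False),"outer",circ(q[np.abs(q[:,1]-p[1])<.0195],p[:2],.022))
planc((.5507,.0475,.1),0); print(s["qvel"])
m=(np.hypot(w[...,0]-.55,w[...,1]-.0463)<.0615)&(w[...,2]>.0105)&(w[...,2]<.0155); print("flange",circ(w[m],(.55,.0463),.06))
E
```

```text
3524 [0.5513 0.0458 0.151 ]
hole [0.5491 0.046  0.0138] outer [0.5488 0.046  0.0221]
pos [0.55   0.0463 0.146 ] yaw 0.00 q6 82.5 t 11.625 w 0.0427 F [ 0.662  -0.8566 -0.4921] tilt [ 0.0004 -0.0003 -1.    ]
-> 1 rows: x 0.00070 y -0.00124 z 0.04604 rz 0.00004
[-0.8045  0.2959  0.0889  0.09   -0.0808  0.0808]
flange [0.5503 0.0464 0.0594]
```

View pics/w7.png

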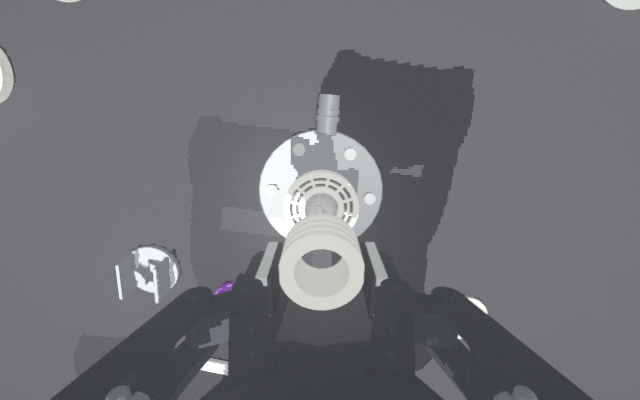

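Call:
{"fn": "play_rows", "kwargs": {
  "commands": [
    {"grip": 0.8, "x": 0.001, "y": -0.0004, "z": 0, "rx": 0, "ry": 0, "rz": 0},
    {"grip": 0.8, "x": 0, "y": 0, "z": 0.015, "rx": 0, "ry": 0, "rz": 0},
    {"grip": 0.8, "x": 0, "y": 0, "z": 0.018, "rx": 0, "ry": 0, "rz": 0},
    {"grip": 0.8, "x": 0, "y": 0, "z": 0.012, "rx": 0, "ry": 0, "rz": 0},
    {"grip": 0.8, "x": 0, "y": 0, "z": 0.008, "rx": 0, "ry": 0, "rz": 0},
    {"grip": 0.8, "x": 0, "y": 0, "z": 0.006, "rx": 0, "ry": 0, "rz": 0},
    {"grip": 0.8, "x": 0, "y": 0, "z": 0, "rx": 0, "ry": 0, "rz": 0}
  ]
}}

```text
time_s: 12.5
position: [0.5509, 0.0474, 0.0866]
tool_rot: [[1.0, 0.001, -0.0], [0.001, -1.0, 0.0], [-0.0, -0.0, -1.0]]
ft_force: [1.3, 0.1, -0.1]
grip_width: 0.0426
```

Call:
{"fn": "play_rows", "kwargs": {
  "commands": [
    {"grip": 0.8, "x": 0, "y": 0, "z": 0.004, "rx": 0, "ry": 0, "rz": 0},
    {"grip": 0.8, "x": 0, "y": 0, "z": 0.002, "rx": 0, "ry": 0, "rz": 0},
    {"grip": 0.8, "x": 0, "y": 0, "z": 0.001, "rx": 0, "ry": 0, "rz": 0},
    {"grip": 0.8, "x": 0, "y": 0, "z": 0, "rx": 0, "ry": 0, "rz": 0}
  ]
}}

```text
time_s: 13.0
position: [0.5509, 0.0474, 0.0798]
tool_rot: [[1.0, 0.001, 0.0], [0.001, -1.0, 0.0], [0.0, -0.0, -1.0]]
ft_force: [0.1, 0.6, -0.8]
grip_width: 0.0428
```

Call:
{"fn": "play_rows", "kwargs": {
  "commands": [
    {"grip": 0.8, "x": 0, "y": 0, "z": 0.001, "rx": 0, "ry": 0, "rz": 0},
    {"grip": 0.8, "x": 0, "y": 0, "z": 0, "rx": 0, "ry": 0, "rz": 0},
    {"grip": -1, "x": 0, "y": 0, "z": 0, "rx": 0, "ry": 0, "rz": 0},
    {"grip": -1, "x": 0, "y": 0, "z": 0, "rx": 0, "ry": 0, "rz": 0},
    {"grip": -1, "x": 0, "y": 0, "z": 0, "rx": 0, "ry": 0, "rz": 0},
    {"grip": -1, "x": 0, "y": 0, "z": -0.03, "rx": 0, "ry": 0, "rz": 0},
    {"grip": -1, "x": 0, "y": 0, "z": -0.05, "rx": 0, "ry": 0, "rz": 0},
    {"grip": -1, "x": 0, "y": 0, "z": -0.04, "rx": 0, "ry": 0, "rz": 0},
    {"grip": -1, "x": 0, "y": 0, "z": 0, "rx": 0, "ry": 0, "rz": 0}
  ]
}}

```text
time_s: 14.12
position: [0.552, 0.0474, 0.2018]
tool_rot: [[1.0, 0.001, 0.006], [0.001, -1.0, -0.001], [0.006, 0.001, -1.0]]
ft_force: [0.1, 0.1, -1.0]
grip_width: 0.0851
```

Run:
```python
from h import *
im=optics.get_image("wrist"); cv2.imwrite("pics/w8.png",im["color"]); np.savez("w8.npz",**im)
a=im["color"]; cv2.imwrite("pics/c8.png",cv2.resize(a[120:250,255:385],(600,600),interpolation=cv2.INTER_CUBIC))
w=cloud(im)
m=(np.hypot(w[...,0]-.55,w[...,1]-.0465)<.024)&(w[...,2]>.0795)&(w[...,2]<.0855)&(np.hypot(w[...,0]-.55,w[...,1]-.0465)>.0135);q=w[m]
print(np.median(q,0),"outer",circ(q,(.55,.0465),.022),"hole",circ(q,(.55,.0465),.014,False))
m=(np.hypot(w[...,0]-.55,w[...,1]-.0465)<.0135)&(w[...,2]>.0815)&(w[...,2]<.0895);q=w[m]
c=q[:,:2]-q[:,:2].mean(0);u,s,v=np.linalg.svd(c); print(len(q),"pin bearing",np.degrees(np.arctan2(v[0,1],v[0,0])),s,cv2.minAreaRect(q[:,:2].astype(np.float32)),q.mean(0))
for n in ("w2","w5"):
    ww=cloud(dict(np.load(n+".npz"))); m=(np.hypot(ww[...,0]-.55,ww[...,1]-.0465)<.0145)&(ww[...,2]>.0805)&(ww[...,2]<.0895);q=ww[m]
    c=q[:,:2]-q[:,:2].mean(0);u,s,v=np.linalg.svd(c); print(n,len(q),"pin bearing",np.degrees(np.arctan2(v[0,1],v[0,0])),s)
m=(w[...,2]>.003)&(w[...,2]<.010)&(np.hypot(w[...,0]-.4625,w[...,1]-.2305)<.04)
print("cap plate",m.sum())
m=(w[...,2]>.026)&(w[...,2]<.040)&(np.hypot(w[...,0]-.4625,w[...,1]-.2305)<.04);q=w[m]; print("cheeks",m.sum(),q.mean(0),cv2.minAreaRect(q[:,:2].astype(np.float32)))
planc((.462,.231,.2),180)
```

```text
[0.5506 0.0467 0.0831] outer [0.5498 0.0464 0.0219] hole [0.5499 0.0464 0.0142]
106 pin bearing -169.57199757120756 [0.088  0.0189] ((0.5503208637237549, 0.046676795929670334), (0.02447856031358242, 0.009074609726667404), 0.37758326530456543) [0.5519 0.0465 0.0869]
w2 89 pin bearing -170.21803894905875 [0.0775 0.0198]
w5 105 pin bearing -169.51059821265446 [0.0858 0.0191]
cap plate 780
cheeks 364 [0.462  0.2307 0.031 ] ((0.46030837297439575, 0.23010461032390594), (0.041223060339689255, 0.04090104624629021), 83.21482849121094)
pos [0.5511 0.0474 0.1996] yaw 0.05 q6 82.6 t 14.175 w 0.0852 F [-0.0771  0.1708 -0.291 ] tilt [ 0.0023 -0.0003 -1.    ]
-> 18 rows: x 0.01526 y -0.00912 z -0.00002 rz -0.17449
```

View pics/c8.png

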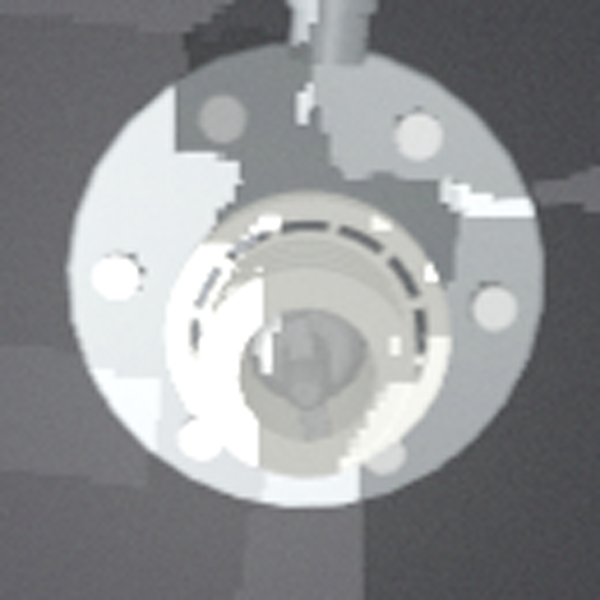

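View pics/w8.png

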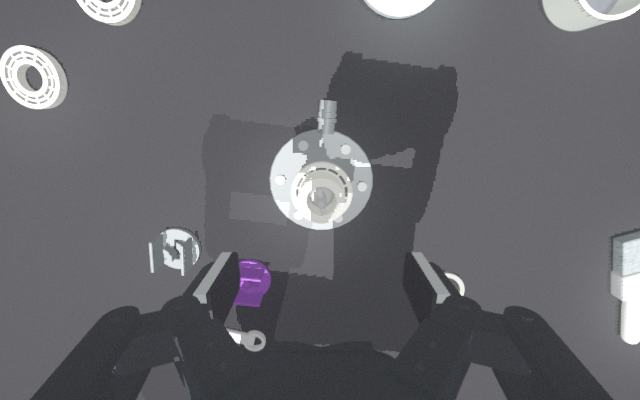

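Run:
```python
from h import *
planc((.462,.232,.19),-6.5,n=5)
w=cloud(dict(np.load("w8.npz")))
m=(w[...,2]>.024)&(w[...,2]<.040)&(np.hypot(w[...,0]-.4625,w[...,1]-.2305)<.04);q=w[m]
for sg in (1,-1):
    c=q[sg*(q[:,1]-.2305)>.005]; d=c[:,:2]-c[:,:2].mean(0);v=np.linalg.svd(d)[2][0]; print(len(c),c.mean(0),np.degrees(np.arctan2(v[1],v[0])))
```

```text
pos [0.5511 0.0474 0.1996] yaw 0.05 q6 82.6 t 14.175 w 0.0852 F [-0.0771  0.1708 -0.291 ] tilt [ 0.0023 -0.0003 -1.    ]
-> 5 rows: x -0.01948 y -0.03610 z 0.00193 rz 0.02285
218 [0.4636 0.2478 0.0302] 173.38630557931853
194 [0.4597 0.2111 0.0304] 173.69730426035903
```

Call:
{"fn": "play_rows", "kwargs": {
  "commands": [
    {"grip": -1, "x": -0.0195, "y": -0.0361, "z": 0.002, "rx": 0, "ry": 0, "rz": 0.0229},
    {"grip": -1, "x": -0.0195, "y": -0.0361, "z": 0.002, "rx": 0, "ry": 0, "rz": 0.0229},
    {"grip": -1, "x": -0.0195, "y": -0.0361, "z": 0.002, "rx": 0, "ry": 0, "rz": 0.0229},
    {"grip": -1, "x": -0.0195, "y": -0.0361, "z": 0.002, "rx": 0, "ry": 0, "rz": 0.0229},
    {"grip": -1, "x": -0.0195, "y": -0.0361, "z": 0.002, "rx": 0, "ry": 0, "rz": 0.0229},
    {"grip": -1, "x": 0, "y": 0, "z": 0, "rx": 0, "ry": 0, "rz": 0},
    {"grip": -1, "x": 0, "y": 0, "z": 0, "rx": 0, "ry": 0, "rz": 0}
  ]
}}

```text
time_s: 15.05
position: [0.4615, 0.2317, 0.1879]
tool_rot: [[0.994, -0.113, -0.002], [-0.113, -0.994, -0.001], [-0.002, 0.001, -1.0]]
ft_force: [0.6, -0.3, -0.3]
grip_width: 0.0854
```

Run:
```python
from h import *
im=optics.get_image("wrist"); cv2.imwrite("pics/w9.png",im["color"]); np.savez("w9.npz",**im)
w=cloud(im)
m=(w[...,2]>.024)&(w[...,2]<.040)&(np.hypot(w[...,0]-.4625,w[...,1]-.2305)<.04);q=w[m]
for sg in (1,-1):
    c=q[sg*(q[:,1]-.2305)>.005]; d=c[:,:2]-c[:,:2].mean(0);v=np.linalg.svd(d)[2][0]; print(len(c),c.mean(0),np.degrees(np.arctan2(v[1],v[0])))
m=(w[...,2]>.0035)&(w[...,2]<.0105)&(np.hypot(w[...,0]-.4625,w[...,1]-.2305)<.0295);print("plate",circ(w[m],(.462,.2305),.028), np.median(w[m],0))
planc((.462,.2315,.19),-6.5)
```

```text
151 [0.4641 0.2479 0.0326] 172.83318965845464
146 [0.4604 0.2118 0.0327] 174.19830154795676
plate [0.4609 0.23   0.0276] [0.4643 0.23   0.0071]
pos [0.4618 0.2314 0.1881] yaw -6.55 q6 110.0 t 15.1 w 0.0856 F [-0.015  -0.6971  0.801 ] tilt [-0.0013 -0.0005 -1.    ]
-> 1 rows: x 0.00017 y -0.00014 z -0.00192 rz -0.00080
```

View pics/w9.png

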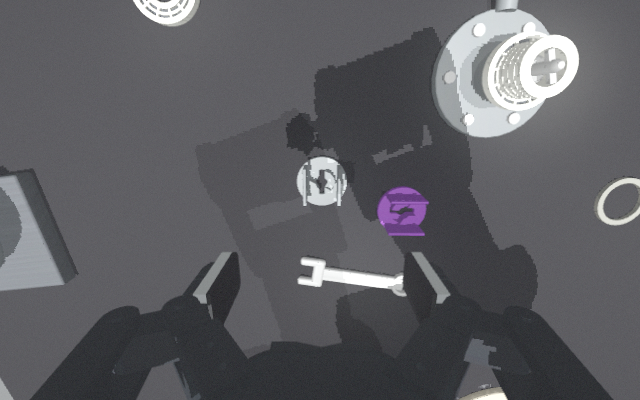

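Call:
{"fn": "play_rows", "kwargs": {
  "commands": [
    {"grip": -1, "x": 0, "y": 0, "z": 0.05, "rx": 0, "ry": 0, "rz": 0},
    {"grip": -1, "x": 0, "y": 0, "z": 0.06, "rx": 0, "ry": 0, "rz": 0},
    {"grip": -1, "x": 0, "y": 0, "z": 0.04, "rx": 0, "ry": 0, "rz": 0},
    {"grip": -1, "x": 0, "y": 0, "z": 0.014, "rx": 0, "ry": 0, "rz": 0},
    {"grip": -1, "x": 0, "y": 0, "z": 0, "rx": 0, "ry": 0, "rz": 0},
    {"grip": 0.9, "x": 0, "y": 0, "z": 0, "rx": 0, "ry": 0, "rz": 0},
    {"grip": 0.9, "x": 0, "y": 0, "z": 0, "rx": 0, "ry": 0, "rz": 0},
    {"grip": 0.9, "x": 0, "y": 0, "z": 0, "rx": 0, "ry": 0, "rz": 0},
    {"grip": 0.9, "x": 0, "y": 0, "z": 0, "rx": 0, "ry": 0, "rz": 0},
    {"grip": 0.9, "x": 0, "y": 0, "z": 0, "rx": 0, "ry": 0, "rz": 0}
  ],
  "squeeze": 50
}}

```text
time_s: 16.35
position: [0.4622, 0.2322, 0.026]
tool_rot: [[0.994, -0.113, 0.002], [-0.113, -0.994, 0.0], [0.002, -0.001, -1.0]]
ft_force: [-1.1, -1.2, 7.0]
grip_width: 0.0392
```

Run:
```python
from h import *
s=env.observe(); print(s["wrist_torque"])
planc((.5506,.0475,.160),18,start=(*s["position"][:2],.160,-6.5))
```

```text
[-0.1311  0.1992  0.012 ]
pos [0.4622 0.2322 0.16  ] yaw -6.50 q6 110.1 t 16.35 w 0.0392 F [-1.1036 -1.1918  6.9501] tilt [ 0.0021  0.0004 -1.    ]
-> 4 rows: x 0.02006 y 0.04749 z -0.00000 rz -0.10690
```

Call:
{"fn": "play_rows", "kwargs": {
  "commands": [
    {"grip": 0.9, "x": 0, "y": 0, "z": -0.03, "rx": 0, "ry": 0, "rz": 0},
    {"grip": 0.9, "x": 0, "y": 0, "z": -0.06, "rx": 0, "ry": 0, "rz": 0},
    {"grip": 0.9, "x": 0, "y": 0, "z": -0.044, "rx": 0, "ry": 0, "rz": 0},
    {"grip": 0.9, "x": 0.02, "y": 0.0475, "z": 0, "rx": 0, "ry": 0, "rz": -0.107},
    {"grip": 0.9, "x": 0.02, "y": 0.0475, "z": 0, "rx": 0, "ry": 0, "rz": -0.107},
    {"grip": 0.9, "x": 0.02, "y": 0.0475, "z": 0, "rx": 0, "ry": 0, "rz": -0.107},
    {"grip": 0.9, "x": 0.02, "y": 0.0475, "z": 0, "rx": 0, "ry": 0, "rz": -0.107},
    {"grip": 0.9, "x": 0, "y": 0, "z": 0, "rx": 0, "ry": 0, "rz": 0},
    {"grip": 0.9, "x": 0, "y": 0, "z": 0, "rx": 0, "ry": 0, "rz": 0}
  ]
}}

```text
time_s: 17.48
position: [0.5493, 0.0477, 0.1588]
tool_rot: [[0.951, 0.308, -0.001], [0.308, -0.951, 0.0], [-0.0, -0.0, -1.0]]
ft_force: [0.0, 0.2, -0.8]
grip_width: 0.0388
```

Run:
```python
from h import *
im=optics.get_image("wrist"); cv2.imwrite("pics/w10.png",im["color"]); np.savez("w10.npz",**im)
w=cloud(im);s=env.observe();p=s["position"]
m=(np.hypot(w[...,0]-p[0],w[...,1]-p[1])<.0295)&(w[...,2]>p[2]-.0225)&(w[...,2]<p[2]-.0155);q=w[m];print("plate",len(q),circ(q,p[:2],.028),np.median(q,0))
m=(np.hypot(w[...,0]-p[0],w[...,1]-p[1])<.0295)&(w[...,2]>p[2]+.002)&(w[...,2]<p[2]+.010);q=w[m];print("cheek",len(q),q.mean(0))
R=s["tool_rot"]; t=(q-p)@R
for sg in (1,-1):
    c=t[(sg*t[:,1]>.012)&(sg*t[:,1]<.0205)]; 
    if len(c)>5: d=c[:,:2]-c[:,:2].mean(0);v=np.linalg.svd(d)[2][0]; print(len(c),c.mean(0),c.min(0),c.max(0),np.degrees(np.arctan2(v[1],v[0])))
m=(np.hypot(w[...,0]-.55,w[...,1]-.0463)<.0615)&(w[...,2]>.0105)&(w[...,2]<.0155); print("flange",circ(w[m],(.55,.0463),.06))
planc((.5506,.0475,.16),18); print(s["qvel"])
```

```text
plate 3646 [0.5489 0.0467 0.0274] [0.5559 0.0476 0.14  ]
cheek 1446 [0.5512 0.0483 0.1655]
526 [ 0.0004  0.0188 -0.0065] [-0.0216  0.0174 -0.0099] [ 0.019   0.0205 -0.0021] -179.78310253582657
632 [ 0.0009 -0.017  -0.0065] [-0.0221 -0.0204 -0.01  ] [ 0.0189 -0.0152 -0.002 ] 179.39188350983164
flange [0.5503 0.0464 0.0594]
pos [0.5492 0.0481 0.159 ] yaw 18.02 q6 64.7 t 17.525 w 0.0389 F [-0.1658 -0.0759 -1.1232] tilt [-0.0004  0.0002 -1.    ]
-> 1 rows: x 0.00113 y 0.00099 z -0.00105 rz 0.00033
[ 0.6961 -0.249   0.0209 -0.0578 -0.0863 -0.28  ]
```

View pics/w10.png

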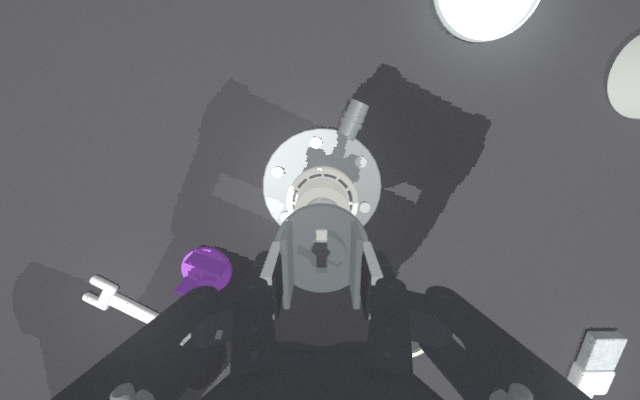

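Call:
{"fn": "play_rows", "kwargs": {
  "commands": [
    {"grip": 0.9, "x": 0.001, "y": 0.0008, "z": 0.005, "rx": 0, "ry": 0, "rz": 0},
    {"grip": 0.9, "x": 0, "y": 0, "z": 0.015, "rx": 0, "ry": 0, "rz": 0},
    {"grip": 0.9, "x": 0, "y": 0, "z": 0.015, "rx": 0, "ry": 0, "rz": 0},
    {"grip": 0.9, "x": 0, "y": 0, "z": 0.008, "rx": 0, "ry": 0, "rz": 0},
    {"grip": 0.9, "x": 0, "y": 0, "z": 0, "rx": 0, "ry": 0, "rz": 0}
  ]
}}

```text
time_s: 18.15
position: [0.5508, 0.0469, 0.115]
tool_rot: [[0.951, 0.309, -0.002], [0.309, -0.951, 0.0], [-0.001, -0.001, -1.0]]
ft_force: [-0.4, 0.2, 0.3]
grip_width: 0.0393
```

Call:
{"fn": "play_rows", "kwargs": {
  "commands": [
    {"grip": 0.9, "x": 0, "y": 0, "z": 0.0015, "rx": 0, "ry": 0, "rz": 0},
    {"grip": 0.9, "x": 0, "y": 0, "z": 0.001, "rx": 0, "ry": 0, "rz": 0},
    {"grip": 0.9, "x": 0, "y": 0, "z": 0.001, "rx": 0, "ry": 0, "rz": 0},
    {"grip": 0.9, "x": 0, "y": 0, "z": 0, "rx": 0, "ry": 0, "rz": 0}
  ]
}}

```text
time_s: 18.65
position: [0.5511, 0.0469, 0.1124]
tool_rot: [[0.951, 0.309, 0.0], [0.309, -0.951, -0.0], [0.0, 0.0, -1.0]]
ft_force: [-0.1, 0.6, 0.0]
grip_width: 0.0388
```

Call:
{"fn": "play_rows", "kwargs": {
  "commands": [
    {"grip": 0.9, "x": 0, "y": 0, "z": 0.001, "rx": 0, "ry": 0, "rz": 0},
    {"grip": 0.9, "x": 0, "y": 0, "z": 0.0005, "rx": 0, "ry": 0, "rz": 0},
    {"grip": 0.9, "x": 0, "y": 0, "z": 0, "rx": 0, "ry": 0, "rz": 0}
  ]
}}

```text
time_s: 19.02
position: [0.5513, 0.0469, 0.1115]
tool_rot: [[0.951, 0.309, 0.001], [0.309, -0.951, -0.0], [0.001, 0.0, -1.0]]
ft_force: [-1.3, -0.5, 5.9]
grip_width: 0.0394
```

Call:
{"fn": "play_rows", "kwargs": {
  "commands": [
    {"grip": 0.9, "x": 0, "y": 0, "z": 0, "rx": 0, "ry": 0, "rz": 0.02},
    {"grip": 0.9, "x": 0, "y": 0, "z": 0, "rx": 0, "ry": 0, "rz": 0.02},
    {"grip": 0.9, "x": 0, "y": 0, "z": 0, "rx": 0, "ry": 0, "rz": 0.02},
    {"grip": 0.9, "x": 0, "y": 0, "z": 0, "rx": 0, "ry": 0, "rz": 0}
  ]
}}

```text
time_s: 19.52
position: [0.5513, 0.0465, 0.1115]
tool_rot: [[0.968, 0.251, 0.001], [0.251, -0.968, -0.001], [0.001, 0.001, -1.0]]
ft_force: [-1.4, -1.5, 5.1]
grip_width: 0.0392
```

Call:
{"fn": "play_rows", "kwargs": {
  "commands": [
    {"grip": 0.9, "x": 0, "y": 0, "z": 0, "rx": 0, "ry": 0, "rz": 0.02},
    {"grip": 0.9, "x": 0, "y": 0, "z": 0, "rx": 0, "ry": 0, "rz": 0.02},
    {"grip": 0.9, "x": 0, "y": 0, "z": 0, "rx": 0, "ry": 0, "rz": 0}
  ]
}}

```text
time_s: 19.9
position: [0.5513, 0.0467, 0.1112]
tool_rot: [[0.977, 0.213, 0.001], [0.213, -0.977, -0.0], [0.001, 0.001, -1.0]]
ft_force: [-0.9, -2.5, 4.9]
grip_width: 0.0389
```

Call:
{"fn": "play_rows", "kwargs": {
  "commands": [
    {"grip": 0.9, "x": 0, "y": 0, "z": 0, "rx": 0, "ry": 0, "rz": 0.02},
    {"grip": 0.9, "x": 0, "y": 0, "z": 0, "rx": 0, "ry": 0, "rz": 0.02},
    {"grip": 0.9, "x": 0, "y": 0, "z": 0, "rx": 0, "ry": 0, "rz": 0}
  ]
}}

```text
time_s: 20.27
position: [0.5509, 0.047, 0.1105]
tool_rot: [[0.985, 0.173, -0.001], [0.173, -0.985, 0.0], [-0.001, -0.0, -1.0]]
ft_force: [0.3, -0.2, -0.8]
grip_width: 0.0388
```

Call:
{"fn": "play_rows", "kwargs": {
  "commands": [
    {"grip": 0.9, "x": 0, "y": 0, "z": 0.001, "rx": 0, "ry": 0, "rz": 0},
    {"grip": 0.9, "x": 0, "y": 0, "z": 0.001, "rx": 0, "ry": 0, "rz": 0},
    {"grip": 0.9, "x": 0, "y": 0, "z": 0, "rx": 0, "ry": 0, "rz": 0}
  ]
}}

```text
time_s: 20.65
position: [0.551, 0.047, 0.1087]
tool_rot: [[0.985, 0.174, -0.0], [0.174, -0.985, 0.0], [-0.0, -0.0, -1.0]]
ft_force: [-0.4, 0.3, -0.6]
grip_width: 0.0389
```

Call:
{"fn": "play_rows", "kwargs": {
  "commands": [
    {"grip": 0.9, "x": 0, "y": 0, "z": 0.002, "rx": 0, "ry": 0, "rz": 0},
    {"grip": 0.9, "x": 0, "y": 0, "z": 0.002, "rx": 0, "ry": 0, "rz": 0},
    {"grip": 0.9, "x": 0, "y": 0, "z": 0.002, "rx": 0, "ry": 0, "rz": 0},
    {"grip": 0.9, "x": 0, "y": 0, "z": 0, "rx": 0, "ry": 0, "rz": 0}
  ]
}}

```text
time_s: 21.15
position: [0.5512, 0.0469, 0.1035]
tool_rot: [[0.985, 0.173, 0.001], [0.173, -0.985, 0.0], [0.001, 0.0, -1.0]]
ft_force: [-1.8, 0.8, 6.9]
grip_width: 0.0388
```

Call:
{"fn": "play_rows", "kwargs": {
  "commands": [
    {"grip": 0.9, "x": 0, "y": 0, "z": 0.002, "rx": 0, "ry": 0, "rz": 0},
    {"grip": 0.9, "x": 0, "y": 0, "z": 0.002, "rx": 0, "ry": 0, "rz": 0},
    {"grip": 0.9, "x": 0, "y": 0, "z": 0.002, "rx": 0, "ry": 0, "rz": 0},
    {"grip": 0.9, "x": 0, "y": 0, "z": 0, "rx": 0, "ry": 0, "rz": 0}
  ]
}}

```text
time_s: 21.65
position: [0.5513, 0.047, 0.098]
tool_rot: [[0.985, 0.173, 0.002], [0.173, -0.985, -0.0], [0.002, 0.0, -1.0]]
ft_force: [-3.6, 1.3, 12.2]
grip_width: 0.0392
```

Call:
{"fn": "play_rows", "kwargs": {
  "commands": [
    {"grip": 0.9, "x": 0, "y": 0, "z": 0.0015, "rx": 0, "ry": 0, "rz": 0},
    {"grip": 0.9, "x": 0, "y": 0, "z": 0, "rx": 0, "ry": 0, "rz": 0}
  ]
}}

```text
time_s: 21.9
position: [0.5514, 0.047, 0.0967]
tool_rot: [[0.985, 0.174, 0.002], [0.174, -0.985, -0.0], [0.002, 0.0, -1.0]]
ft_force: [-4.0, 1.2, 13.6]
grip_width: 0.0385
```

Run:
```python
from h import *
im=optics.get_image("wrist"); cv2.imwrite("pics/w11.png",im["color"]); np.savez("w11.npz",**im)
a=im["color"]; cv2.imwrite("pics/c11.png",cv2.resize(a[170:330,230:410],(720,640),interpolation=cv2.INTER_CUBIC)[:600])
w=cloud(im);s=env.observe();p=s["position"]
print(p,s["ft_force"],s["wrist_torque"])
r=np.hypot(w[...,0]-p[0],w[...,1]-p[1]);m=(r<.027)&(r>.016)&(w[...,2]>p[2]-.03)&(w[...,2]<p[2]-.015);q=w[m];print("plate",len(q),np.median(q,0),np.median(q[:,2]-p[2]))
w=cloud(dict(np.load("w10.npz"))); pp=np.array([.5492,.0481,.159])
r=np.hypot(w[...,0]-pp[0],w[...,1]-pp[1]);m=(r<.027)&(r>.016)&(w[...,2]>pp[2]-.03)&(w[...,2]<pp[2]-.015);q=w[m];print("plate before",len(q),np.median(q[:,2]-pp[2]))
```

```text
[0.5513 0.047  0.0968] [-3.0415  1.742  13.629 ] [0.3323 0.7613 0.0038]
plate 2532 [0.5652 0.0463 0.0779] -0.018893123263818187
plate before 2544 -0.018998530845445907
```

View pics/c11.png

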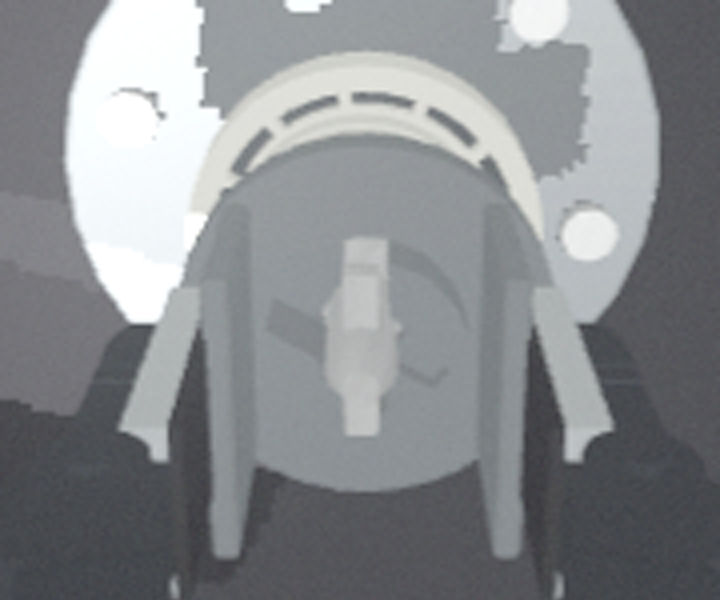

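Call:
{"fn": "play_rows", "kwargs": {
  "commands": [
    {"grip": 0.9, "x": 0, "y": 0, "z": 0, "rx": 0, "ry": 0, "rz": 0.06},
    {"grip": 0.9, "x": 0, "y": 0, "z": 0, "rx": 0, "ry": 0, "rz": 0.06},
    {"grip": 0.9, "x": 0, "y": 0, "z": 0, "rx": 0, "ry": 0, "rz": 0.06},
    {"grip": 0.9, "x": 0, "y": 0, "z": 0, "rx": 0, "ry": 0, "rz": 0.06},
    {"grip": 0.9, "x": 0, "y": 0, "z": 0, "rx": 0, "ry": 0, "rz": 0.06}
  ]
}}

```text
time_s: 22.58
position: [0.5524, 0.0465, 0.0972]
tool_rot: [[0.992, -0.127, 0.005], [-0.127, -0.992, -0.001], [0.005, 0.001, -1.0]]
ft_force: [-1.7, 0.3, 13.3]
grip_width: 0.0388
```

Run:
```python
from h import *
s=env.observe(); print(s["position"],s["ft_force"],s["wrist_torque"],s["q"][5])
```

```text
[0.5524 0.0465 0.0972] [-1.6954  0.2844 13.3066] [-0.012   0.2247  0.1509] 89.89388463658123
```

Call:
{"fn": "play_rows", "kwargs": {
  "commands": [
    {"grip": 0.9, "x": 0, "y": 0, "z": 0, "rx": 0, "ry": 0, "rz": 0.07},
    {"grip": 0.9, "x": 0, "y": 0, "z": 0, "rx": 0, "ry": 0, "rz": 0.07},
    {"grip": 0.9, "x": 0, "y": 0, "z": 0, "rx": 0, "ry": 0, "rz": 0.07},
    {"grip": 0.9, "x": 0, "y": 0, "z": 0, "rx": 0, "ry": 0, "rz": 0.07},
    {"grip": 0.9, "x": 0, "y": 0, "z": 0, "rx": 0, "ry": 0, "rz": 0.07},
    {"grip": 0.9, "x": 0, "y": 0, "z": 0, "rx": 0, "ry": 0, "rz": 0.07},
    {"grip": 0.9, "x": 0, "y": 0, "z": 0, "rx": 0, "ry": 0, "rz": 0.07},
    {"grip": 0.9, "x": 0, "y": 0, "z": 0, "rx": 0, "ry": 0, "rz": 0}
  ]
}}

```text
time_s: 23.58
position: [0.5525, 0.0464, 0.0972]
tool_rot: [[0.816, -0.578, 0.005], [-0.578, -0.816, -0.001], [0.005, -0.002, -1.0]]
ft_force: [-0.6, -0.7, 13.0]
grip_width: 0.0389
```

Run:
```python
from h import *
s=env.observe(); R=s["tool_rot"];print(s["position"],s["ft_force"],s["wrist_torque"],s["q"][5],np.degrees(np.arctan2(R[1,0],R[0,0])))
```

```text
[0.5525 0.0464 0.0972] [-0.5658 -0.6854 13.0251] [-0.1528  0.1766 -0.1194] 117.91983134076563 -35.32527809032909
```

Call:
{"fn": "play_rows", "kwargs": {
  "commands": [
    {"grip": 0.9, "x": 0, "y": 0, "z": 0, "rx": 0, "ry": 0, "rz": 0.05},
    {"grip": 0.9, "x": 0, "y": 0, "z": 0, "rx": 0, "ry": 0, "rz": 0.05},
    {"grip": 0.9, "x": 0, "y": 0, "z": 0, "rx": 0, "ry": 0, "rz": 0.05},
    {"grip": 0.9, "x": 0, "y": 0, "z": 0, "rx": 0, "ry": 0, "rz": 0.04},
    {"grip": 0.9, "x": 0, "y": 0, "z": 0, "rx": 0, "ry": 0, "rz": 0.03},
    {"grip": 0.9, "x": 0, "y": 0, "z": 0, "rx": 0, "ry": 0, "rz": 0}
  ]
}}

```text
time_s: 24.32
position: [0.5524, 0.0464, 0.0972]
tool_rot: [[0.671, -0.742, 0.005], [-0.742, -0.671, -0.001], [0.004, -0.003, -1.0]]
ft_force: [-0.4, -1.0, 14.2]
grip_width: 0.0389
```

Run:
```python
from h import *
s=env.observe(); R=s["tool_rot"];print(s["position"],s["ft_force"],s["wrist_torque"],s["q"][5],np.degrees(np.arctan2(R[1,0],R[0,0])))
im=optics.get_image("wrist");a=im["color"]; cv2.imwrite("pics/c12.png",cv2.resize(a[170:330,230:410],(675,600),interpolation=cv2.INTER_CUBIC))
```

```text
[0.5524 0.0464 0.0972] [-0.3614 -0.9872 14.206 ] [-0.2068  0.1818  0.0366] 130.48927477527744 -47.89095922658392
```

View pics/c12.png

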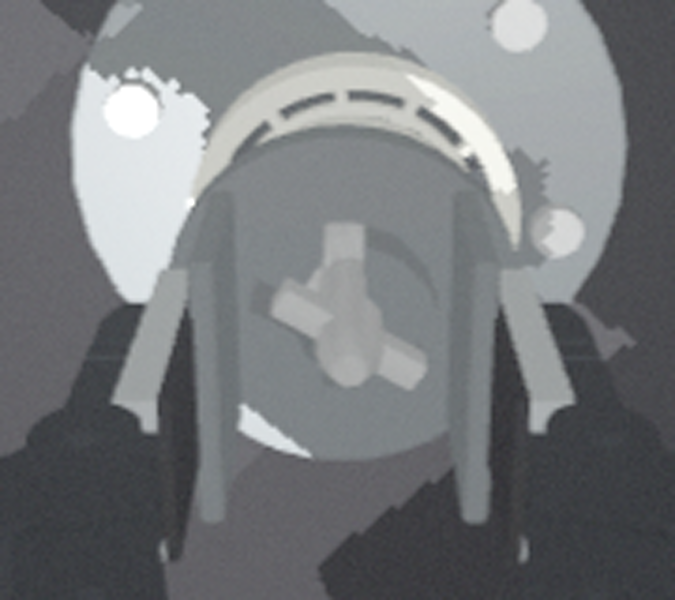

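Call:
{"fn": "play_rows", "kwargs": {
  "commands": [
    {"grip": 0.9, "x": 0, "y": 0, "z": 0, "rx": 0, "ry": 0, "rz": 0.02},
    {"grip": 0.9, "x": 0, "y": 0, "z": 0, "rx": 0, "ry": 0, "rz": 0.02},
    {"grip": 0.9, "x": 0, "y": 0, "z": 0, "rx": 0, "ry": 0, "rz": 0.015},
    {"grip": 0.9, "x": 0, "y": 0, "z": 0, "rx": 0, "ry": 0, "rz": 0}
  ]
}}

```text
time_s: 24.88
position: [0.5523, 0.0464, 0.0972]
tool_rot: [[0.629, -0.777, 0.004], [-0.777, -0.629, -0.001], [0.004, -0.003, -1.0]]
ft_force: [-0.6, -0.8, 13.4]
grip_width: 0.0392
```

Run:
```python
from h import *
s=env.observe(); R=s["tool_rot"];print(s["position"],s["ft_force"],s["wrist_torque"],s["q"][5],np.degrees(np.arctan2(R[1,0],R[0,0])))
```

```text
[0.5523 0.0464 0.0972] [-0.5602 -0.7758 13.3673] [-0.2525  0.2397  0.0663] 133.62803929654967 -51.02588885314967
```

Call:
{"fn": "play_rows", "kwargs": {
  "commands": [
    {"grip": 0.9, "x": 0, "y": 0, "z": 0, "rx": 0, "ry": 0, "rz": 0.02},
    {"grip": 0.9, "x": 0, "y": 0, "z": 0, "rx": 0, "ry": 0, "rz": 0.015},
    {"grip": 0.9, "x": 0, "y": 0, "z": 0, "rx": 0, "ry": 0, "rz": 0}
  ]
}}

```text
time_s: 25.25
position: [0.5523, 0.0463, 0.0972]
tool_rot: [[0.601, -0.799, 0.004], [-0.799, -0.601, -0.001], [0.004, -0.003, -1.0]]
ft_force: [-1.4, -1.1, 13.0]
grip_width: 0.039
```

Run:
```python
from h import *
s=env.observe(); R=s["tool_rot"];print(s["position"],s["ft_force"],s["wrist_torque"],s["q"][5],np.degrees(np.arctan2(R[1,0],R[0,0])))
im=optics.get_image("wrist");a=im["color"]; cv2.imwrite("pics/c13.png",cv2.resize(a[170:330,230:410],(675,600),interpolation=cv2.INTER_CUBIC))
```

```text
[0.5523 0.0463 0.0972] [-1.4431 -1.093  13.0298] [-0.2574  0.2893  0.1188] 135.6301452356549 -53.03070310006182
```

View pics/c13.png

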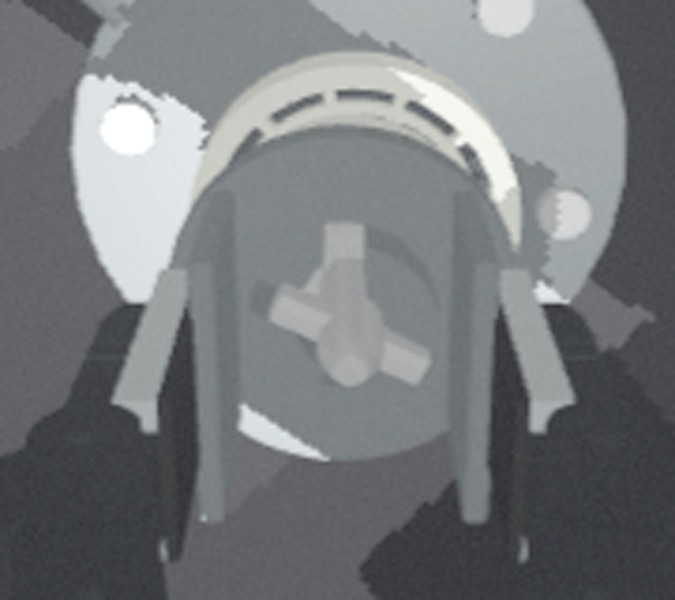

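Call:
{"fn": "play_rows", "kwargs": {
  "commands": [
    {"grip": 0.9, "x": 0, "y": 0, "z": -0.0015, "rx": 0, "ry": 0, "rz": -0.01},
    {"grip": 0.9, "x": 0, "y": 0, "z": -0.0015, "rx": 0, "ry": 0, "rz": 0},
    {"grip": 0.9, "x": 0, "y": 0, "z": -0.0015, "rx": 0, "ry": 0, "rz": 0},
    {"grip": 0.9, "x": 0, "y": 0, "z": -0.0015, "rx": 0, "ry": 0, "rz": 0},
    {"grip": 0.9, "x": 0, "y": 0, "z": 0, "rx": 0, "ry": 0, "rz": 0}
  ]
}}

```text
time_s: 25.92
position: [0.5522, 0.0464, 0.1027]
tool_rot: [[0.609, -0.793, 0.004], [-0.793, -0.609, -0.001], [0.003, -0.002, -1.0]]
ft_force: [1.0, -0.6, 8.2]
grip_width: 0.0389
```

Run:
```python
from h import *
s=env.observe(); R=s["tool_rot"];print(s["position"],s["ft_force"],s["wrist_torque"],s["q"][5],np.degrees(np.arctan2(R[1,0],R[0,0])))
```

```text
[0.5522 0.0464 0.1027] [ 1.0134 -0.6204  8.2234] [-0.1596  0.017  -0.0684] 135.0665007909721 -52.4788492188921
```

Call:
{"fn": "play_rows", "kwargs": {
  "commands": [
    {"grip": 0.9, "x": 0, "y": 0, "z": -0.001, "rx": 0, "ry": 0, "rz": 0},
    {"grip": 0.9, "x": 0, "y": 0, "z": -0.001, "rx": 0, "ry": 0, "rz": 0},
    {"grip": 0.9, "x": 0, "y": 0, "z": 0, "rx": 0, "ry": 0, "rz": 0}
  ]
}}

```text
time_s: 26.3
position: [0.5521, 0.0465, 0.104]
tool_rot: [[0.609, -0.793, 0.003], [-0.793, -0.609, -0.001], [0.003, -0.002, -1.0]]
ft_force: [3.2, -1.4, 5.6]
grip_width: 0.039
```

Run:
```python
from h import *
s=env.observe(); R=s["tool_rot"];print(s["position"],s["ft_force"],s["wrist_torque"],s["q"][5],np.degrees(np.arctan2(R[1,0],R[0,0])))
im=optics.get_image("wrist");a=im["color"]; cv2.imwrite("pics/c14.png",cv2.resize(a[170:330,230:410],(675,600),interpolation=cv2.INTER_CUBIC))
```

```text
[0.5521 0.0465 0.104 ] [ 3.2344 -1.3574  5.6401] [-0.2498 -0.5605 -0.0136] 135.06277228516527 -52.477025680264894
```

View pics/c14.png

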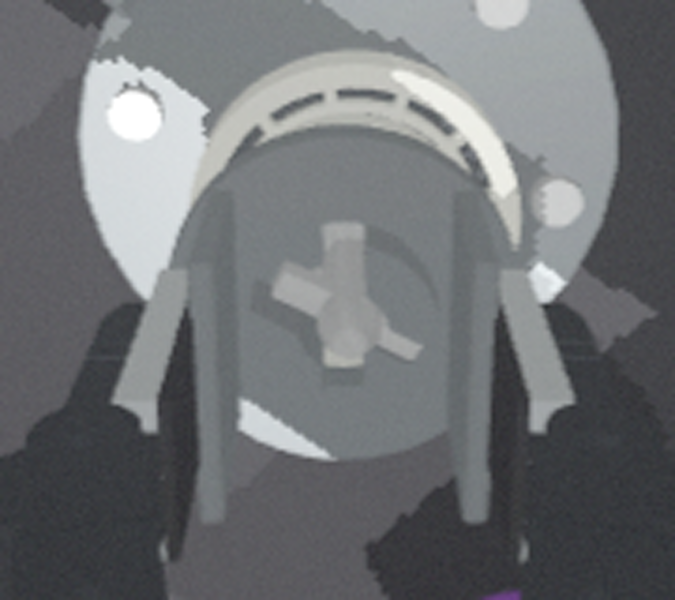

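Run:
```python
from h import *
im=optics.get_image("wrist");a=im["color"]; np.savez("w14.npz",**im)
c=cv2.resize(a[215:280,285:360],(750,650)[::1],interpolation=cv2.INTER_CUBIC)
c=cv2.convertScaleAbs(c,alpha=2.2,beta=-120); cv2.imwrite("pics/c15.png",cv2.resize(c,(690,598)))
s=env.observe();p=s["position"];R=s["tool_rot"]
w=cloud(im); t=(w-p)@R
m=(np.hypot(t[...,0],t[...,1])<.027)&(np.abs(t[...,1])<.014)&(t[...,2]<.025)
from numpy.linalg import lstsq
for nm,f in (("plate",(t[...,2]>.0165)&(t[...,2]<.0215)),):
    q=w[m&f]; A=np.c_[q[:,:2]-p[:2],np.ones(len(q))]; k=so.least_squares(lambda x:A@x-q[:,2],[0,0,q[:,2].mean()],loss="soft_l1",f_scale=.0005).x; print(nm,len(q),k)
```

```text
plate 2483 [ 0.0017 -0.0017  0.0851]
```

View pics/c15.png

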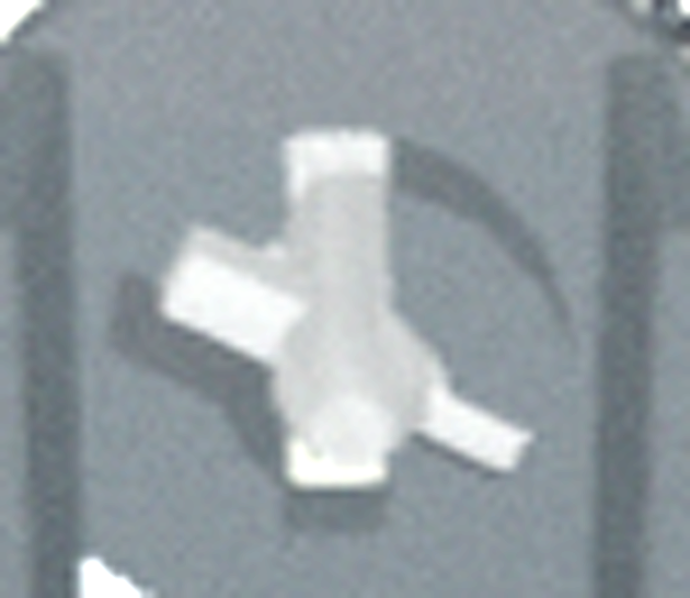

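Call:
{"fn": "play_rows", "kwargs": {
  "commands": [
    {"grip": 0.9, "x": 0, "y": 0, "z": -0.001, "rx": 0, "ry": 0, "rz": 0},
    {"grip": 0.9, "x": 0, "y": 0, "z": -0.0005, "rx": 0, "ry": 0, "rz": 0},
    {"grip": 0.9, "x": 0, "y": 0, "z": 0, "rx": 0, "ry": 0, "rz": 0}
  ]
}}

```text
time_s: 26.78
position: [0.552, 0.0465, 0.1042]
tool_rot: [[0.609, -0.793, 0.002], [-0.793, -0.609, -0.0], [0.002, -0.001, -1.0]]
ft_force: [6.4, -1.7, -5.5]
grip_width: 0.0389
```

Run:
```python
from h import *
s=env.observe(); R=s["tool_rot"];print(s["position"],s["ft_force"],s["wrist_torque"],s["q"][5],np.degrees(np.arctan2(R[1,0],R[0,0])))
```

```text
[0.552  0.0465 0.1042] [ 6.4052 -1.7382 -5.5488] [-0.3236 -1.413  -0.0306] 135.0608555789244 -52.481533167156734
```

Call:
{"fn": "play_rows", "kwargs": {
  "commands": [
    {"grip": 0.9, "x": 0, "y": 0, "z": 0.0006, "rx": 0, "ry": 0, "rz": 0},
    {"grip": 0.9, "x": 0, "y": 0, "z": 0, "rx": 0, "ry": 0, "rz": 0},
    {"grip": -0.2, "x": 0, "y": 0, "z": 0, "rx": 0, "ry": 0, "rz": 0},
    {"grip": -0.5, "x": 0, "y": 0, "z": 0, "rx": 0, "ry": 0, "rz": 0},
    {"grip": -0.8, "x": 0, "y": 0, "z": 0, "rx": 0, "ry": 0, "rz": 0},
    {"grip": -0.8, "x": 0, "y": 0, "z": -0.02, "rx": 0, "ry": 0, "rz": 0},
    {"grip": -0.8, "x": 0, "y": 0, "z": -0.04, "rx": 0, "ry": 0, "rz": 0},
    {"grip": -0.8, "x": 0, "y": 0, "z": -0.05, "rx": 0, "ry": 0, "rz": 0},
    {"grip": -0.8, "x": 0, "y": 0, "z": 0, "rx": 0, "ry": 0, "rz": 0},
    {"grip": -0.8, "x": 0, "y": 0, "z": 0, "rx": 0, "ry": 0, "rz": 0}
  ]
}}

```text
time_s: 28.02
position: [0.5506, 0.047, 0.2135]
tool_rot: [[0.609, -0.793, -0.001], [-0.793, -0.609, 0.0], [-0.001, 0.001, -1.0]]
ft_force: [0.1, 0.5, -0.6]
grip_width: 0.0771
```

Run:
```python
from h import *
s=env.observe(); print(s["position"],s["ft_force"],s["grip_width"],s["time_s"])
im=optics.get_image("wrist"); np.savez("w16.npz",**im); a=im["color"]; cv2.imwrite("pics/c16.png",cv2.resize(a[110:260,240:400],(640,600),interpolation=cv2.INTER_CUBIC))
w=cloud(im); c=(.55,.0465); r=np.hypot(w[...,0]-c[0],w[...,1]-c[1])
for n,lo,hi,R0 in (("plate",.0805,.088,.0295),):
    q=w[(r<R0)&(w[...,2]>lo)&(w[...,2]<hi)]; A=np.c_[q[:,:2]-c,np.ones(len(q))]; k=so.least_squares(lambda x:A@x-q[:,2],[0,0,.084],loss="soft_l1",f_scale=.0005).x; print(n,len(q),k,circ(q,c,.028))
q=w[(r<.035)&(w[...,2]>.106)]; print("cheeks",np.median(q,0),q[:,2].max(),cv2.minAreaRect(q[:,:2].astype(np.float32)))
im=optics.get_image("scene"); cv2.imwrite("pics/s16.png",cv2.resize(im["color"][150:290,230:430],(800,560),interpolation=cv2.INTER_CUBIC))
```

```text
[0.5506 0.047  0.2135] [ 0.0943  0.5011 -0.5892] 0.07706614211773981 28.025
plate 1713 [-0.0006  0.0002  0.0852] [0.5512 0.0462 0.0277]
cheeks [0.5568 0.0376 0.2866] 0.3000564881810336 ((0.5501042604446411, 0.044611670076847076), (0.06746681034564972, 0.040844399482011795), 37.69752502441406)
```

View pics/c16.png

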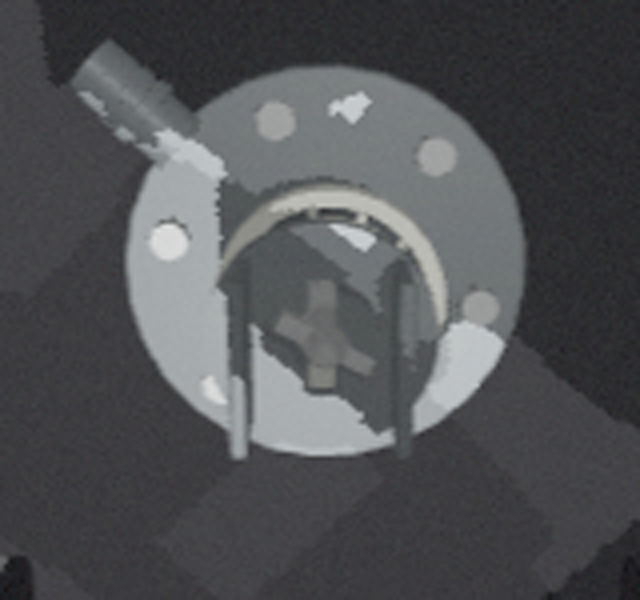

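View pics/s16.png

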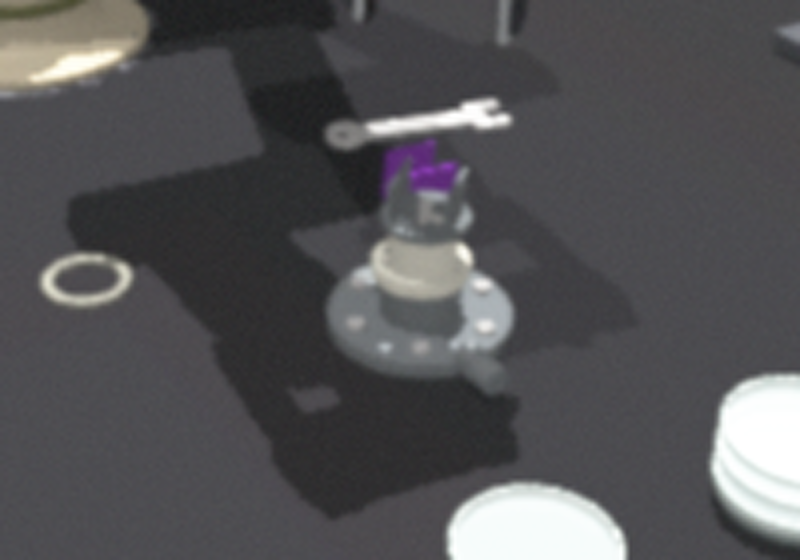

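```bash
python3 -c "
from rig import order
print(order.close_job())"
```

```text
the job is handed in; nothing more can be done
None
```

The strainer is back together on its foot and the cap is locked under the pin. I handed the job in at about 28 s of the 72 s; no verdict is reported.

**What I did**
- **Grid:** I took the one of the three nearest the base, at pixel (224,179) in the top view, and set it on the spring seat.
- **Sleeve:** It went onto the grid.
- **Cap:** I used the grey one, and left the purple look-alike alone. I lowered it onto the pin's top with about 6 N and turned it clockwise until it dropped past at about +10°. I then pressed to about 14 N with the underside near 72 mm, turned about 63° until the torque rose, and let it rise.

**Last checks**
- **Locked:** With about 5.5 N of upward pull the cap did not lift.
- **Cap height and level:** After release the plate top measured 85.2 mm. The wrist camera reads about 1 mm high, so that is about 84 mm, against 84 mm when locked. It was level to under 0.001 rad.
- **Cap centring:** It is about 1 mm off the spine axis, against the 3 mm limit.
- **Gripper:** It was open and about 11 cm above where it let go of the cap.

**What was unclear or unchecked**
- The close-up of the pin in its groove was hard to read because of shadows, so I relied on the height and the pull.
- The sideways force rose to about 6 N during the pull and went away on release.
- I did not separately measure the grid and sleeve heights under the locked cap.
- I did not re-measure the other things on the bench. Nothing I saw suggested any had moved.

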